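Close up the opened gearmotors from a stack of covers

ROBOT

A 6-joint arm with a two-finger parallel gripper is mounted at the origin on the work surface. World frame = base frame: x ahead of the robot, y to its left, z up, the work surface at z = 0. Lengths are in m, angles in rad, forces in N, time in s.
With the tool pointing down it reaches from about 0.35 to 0.775 m from the base axis. Payload 5.5 kg.
Tool frame: the origin (TCP) lies midway between the tips of the shut fingers; the grasp point (between the pads) lies 19 mm behind it; z points along the fingers, x is the direction in which the jaws open and shut, and the axes are right-handed (so a half turn about z gives the same grasp; the last joint's range is limited). The gripper opens to 85 mm and grips with 20 to 120 N. Pads are 22 mm wide; open, the fingers measure 114 mm over their backs; the gripper's body (76 mm by 85 mm) begins 54 mm behind the grasp point. The pads swing forward as they close: fully open they stand 13 mm farther back than shut.
Start: joints at [0.963, 0.313, 0.046, 1.304, 0, 1.431], TCP at [0.259, 0.513, 0.231] pointing down, gripper open.
Joint ranges: [-2.76, 2.76], [-0.86, 1.69], [-1.03, 1.26], [-2.2, 2.34], [-1.47, 1.5], [-3.14, 3.14]. Speed limits (rad/s): [2.57, 2.57, 3.14, 3.14, 3.14, 3.14].

INTERFACE

Orientations are given as a unit quaternion [w, x, y, z].
In Python, from workcell import env gives the robot as it stands.
- The arm moves only by the tool servo_tool, never from a script. Its argument "targets" is a list of rows, each an object with "xyz": the shift along the tool's x, y, z in m, a list of three; "twist": the turn, a rotation vector about the tool's x, y, z in rad, a list of three; "jaw": the opening, from 0 (shut) to 1 (fully open). A call has 1 to 12 rows; each row is the pose to reach, as a shift and turn from the pose commanded when the call began, along the tool's axes at that moment; what a row does not reach only later rows make up. A row lasts 1/12 s, in which the tool goes at most 41.7 mm and 7.16 degrees, less where a joint would pass 70% of its speed; a pose out of reach is approached as far as the arm can. A call with a gripper value outside its range is refused whole. The fingers move at their own pace and stop on an object; "squeeze" is the grip in N (left out, the last holds). Time passes only in rows, so rows that repeat a pose let the fingers close. It gives the time, the measured TCP pose, the force and the opening at its end, in the units of the state.
- env.get_state(): the state, without advancing time (a new reading comes with each control period).
- env.read_camera(name): name is "side" or "top" or "wrist"; returns a dict with "color" (384x512x3 uint8, red, green, blue), "depth" (384x512 float32, m along the optical axis (not along the pixel's ray), 0 where there is no reading), "fx", "fy", "cx", "cy" (pixels), "eye" and "attitude" of the camera in the world. Camera axes: x right, y down, z forward; pixel columns grow to the right and rows downward; lengths in m; the calibration is good to about 2 mm. A picture is of the moment at which its call begins.
- env.hand_in(): hands the job in, once; it reports no verdict.
The state is a dict: "clock": time; "joint_pos": joint angles; "qvel": joint speeds; "tau": joint torques, N m; "tcp_pos": TCP position; "orientation": TCP orientation; "wrist_force": force on the tool from outside, world axes, zero at the start; "ft_torque": the same for the moment, N m; "finger_gap": finger opening in m.
Only numpy, scipy, OpenCV 4.12 (cv2) and the standard library are available. Lean on these libraries where they do the work, as an engineer would, in place of code of your own. Each camera call takes 0.05 s, during which the arm holds its last target. There are 200 camera calls.

TASK

The two motors and two gearboxes on the counter have been checked and still stand open, their four covers stacked beside them. Take the stack apart one cover at a time and close each machine with its own: the black lid on the square gearmotor's black terminal box, the blue cover on the blue gearbox, the aluminium cover on the aluminium gearbox and the teal lid on the teal motor's terminal box, each lying flat with its lip down in the opening and the rectangular lids square to their boxes. Set every cover down rather than dropping it, do not let the upper three fall or lay them on the counter on the way, leave the oil bottle and the screw dish where they stand, and let go of everything.

Things in the scene. Friction and masses are not known exactly. Their poses are not given: they have to be found in the camera images.
- black_lid_c (a point): Loose black plastic lid on top of the stack: a flat rectangular plate 50 x 38 mm, 12 mm thick; beneath it a locating lip, 5 mm deep, 28 x 16 mm, so that the whole is 17 mm high. The point is its centre, half-way up (8.5 mm above the lip's underside, 8.5 mm below the top); x along the 50 mm side, z up. 28 to 56 g. The covers rest loosely, lip on flat top, centred within some mm.
- blue_cover_c (a point): Loose blue-painted round cover, second from the top of the stack: a flat disc of 56 mm diameter, 11 mm thick; beneath it a locating lip, 5 mm deep, 26 mm in diameter, so that the whole is 16 mm high. The point is its centre, half-way up (8 mm above the lip's underside, 8 mm below the top); z up. 56 to 112 g.
- alu_cover_c (a point): Loose bare-aluminium round cover, third from the top of the stack: a flat disc of 66 mm diameter, 11 mm thick; beneath it a locating lip, 5 mm deep, 36 mm in diameter, so that the whole is 16 mm high. The point is its centre, half-way up (8 mm above the lip's underside, 8 mm below the top); z up. 77 to 154 g.
- teal_lid_c (a point): Loose teal terminal-box lid at the bottom of the stack, lying on the counter: a flat rectangular plate 84 x 66 mm, 14 mm thick; beneath it a locating lip, 5 mm deep, 56 x 38 mm, so that the whole is 19 mm high. The point is its centre, half-way up (9.5 mm above the lip's underside, 9.5 mm below the top); x along the 84 mm side, z up. 140 to 280 g.
- gearmotor_opening (a point): Open black terminal box on top of the square gearmotor (dark-grey motor, aluminium gearhead, yellow shaft cap; lying, fixed, 170 x 90 x 90 mm): outside 52 x 40 mm, opening 40 x 28 mm and 18 mm deep, rim 120 mm above the counter and 30 mm above the motor's body. The point is the opening's centre in the plane of its flat rim, z up; x along the 52 mm side and the motor, towards the shaft, which ends 150 mm off.
- blue_gearbox_opening (a point): Round opening, facing up, of the smaller, blue-painted worm gearbox (84 mm square body, fixed): bore 38 mm in diameter with a bronze wheel inside, open for 7 mm of depth, in a flat round face of 62 mm diameter, 63 mm above the counter. The point is the opening's centre in the plane of its flat rim, z up; the gearbox reaches 75 mm from here to -x, 50 mm to the other sides.
- alu_gearbox_opening (a point): Round opening, facing up, of the larger, bare-aluminium worm gearbox (100 mm square body, fixed): bore 48 mm in diameter with a bronze wheel inside, open for 7 mm of depth, in a flat round face of 72 mm diameter, 78 mm above the counter. The point is the opening's centre in the plane of its flat rim, z up; the gearbox reaches 85 mm from here to -x, 60 mm to the other sides.
- motor_opening (a point): Open terminal box on top of the teal finned foot-mounted motor (176 mm long body, 111 mm across, fixed): 84 x 66 mm, opening 70 x 52 mm and 22 mm deep, rim 142 mm above the counter; the motor's body beside it is up to 112 mm high. The point is the opening's centre in the plane of its flat rim, z up; x along the 84 mm side and the motor, towards the shaft, which ends 86 mm off (fan cowl: 112 mm the other way).
- oil_bottle: Bystander: white plastic oil bottle with red cap, upright, 42 mm in diameter, 110 mm high. Origin at the centre of its underside.
- screw_dish: Bystander: round steel dish with the covers' screws, 72 mm in diameter, 20 mm high. Origin at the centre of its underside.
Not all that is in view belongs to the job. Of the things like the part that bears blue_cover_c, leave any that is brown; of the rest the smaller one is meant. What is shaped like the part that bears teal_lid_c but green is not meant.

How it is judged:
By the outcome, as a careful person would: the job done as asked, in the order asked, and still so for the second after the job is handed in, with the robot touching nothing.
It also fails if it takes over 117 s, if anything falls off the work surface, if the arm or the gripper's body presses on something with over 40 N, if the wrist force passes 120 N, or if a joint passes its speed limit or range.

## Working session

There is one attempt and no reset: what is moved stays moved. The work goes in short steps, Python scripts to look and compute and a tool call to move; the robot and the scene stay as the last step left them, time stands still between calls to the robot, and variables do not carry over. Pictures are saved under pics/ and viewed, about 12 in all and at most 16, crops included, and the job is handed in when it is done.

Besides the shell and the picture viewer there is one more tool, called after "Emit:" as a command line: name --argument value ..., lists and objects as JSON in quotes. servo_tool: Moves the arm, as the interface text tells. Its arguments: {"type":"object","properties":{"targets":{"type":"array","items":{"type":"object","properties":{"xyz":{"type":"array","items":{"type":"number"}},"twist":{"type":"array","items":{"type":"number"}},"jaw":{"type":"number"}}}},"squeeze":{"type":"number"}},"required":["targets"]}

```bash
ls; mkdir -p pics; cat > h.py <<'E'
import numpy as np, cv2
from scipy.spatial.transform import Rotation as R
from workcell import env
def cam(n):
    c=env.read_camera(n); return c
def rot(c):
    a=np.array(c["attitude"]); 
    return a if a.shape==(3,3) else R.from_quat(a,scalar_first=True).as_matrix()
def cloud(c):
    v,u=np.mgrid[:384,:512]; d=c["depth"]
    p=np.stack([(u-c["cx"])/c["fx"]*d,(v-c["cy"])/c["fy"]*d,d],-1)
    return p@rot(c).T+np.array(c["eye"])
E
python3 - <<'E'
from h import *
for n in ("top","side"):
    c=cam(n); np.savez(f"pics/{n}0.npz",**c); print(n,c["eye"],c["attitude"],c["fx"],c["cx"],c["cy"])
    cv2.imwrite(f"pics/{n}0.png",cv2.resize(c["color"][:,:,::-1],(800,600),interpolation=cv2.INTER_CUBIC))
print(env.get_state())
E
```

```text
pics
top [ 0.38636958 -0.00314677  1.28150168] [ 0.04888805 -0.69819796  0.71271124 -0.04660747] 478.14074788191715 262.05067757087744 193.90806834183562
side [ 0.20484901 -0.73218175  0.77009281] [-0.42512656  0.88008374 -0.19249792  0.08754757] 477.3588422991227 256.5728981797416 198.73749967078172
{'clock': 0.1, 'joint_pos': array([ 9.63418015e-01,  3.13939445e-01,  4.50923666e-02,  1.30363359e+00,
       -3.04167271e-05,  1.43123341e+00]), 'qvel': array([-0.00114604, -0.00151591,  0.00174498,  0.00027844,  0.00169861,
        0.0013285 ]), 'tau': array([ 2.59703578e-03, -4.81724703e+01,  2.99243277e+01,  1.27385309e-02,
       -1.75017317e-04,  1.37601299e-05]), 'tcp_pos': array([0.25901532, 0.51282989, 0.23048993]), 'orientation': array([ 3.51120843e-04,  8.51744219e-01,  5.23957132e-01, -7.65633326e-04]), 'wrist_force': array([ 0.24238937, -0.15745663, -1.27399369]), 'ft_torque': array([ 0.01629666,  0.0097897 , -0.00112005]), 'finger_gap': 0.08554789322655654}
```

View pics/top0.png

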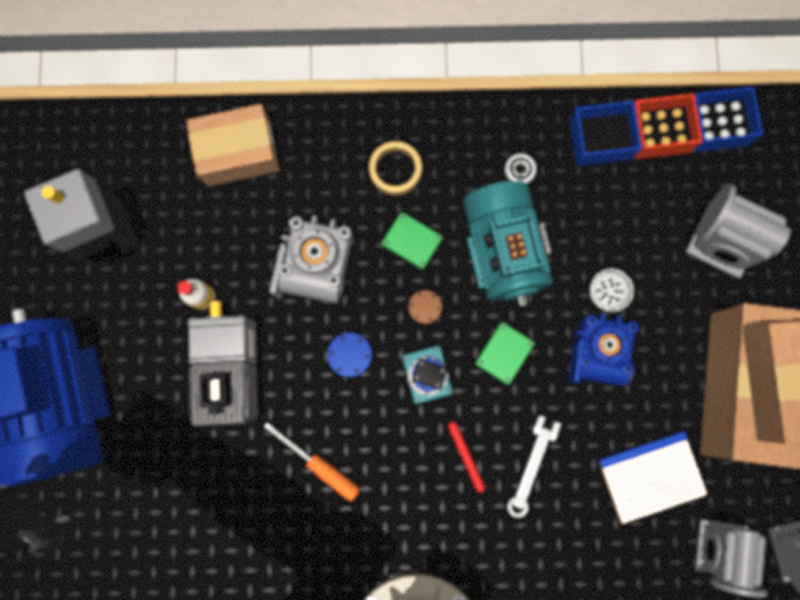

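View pics/side0.png

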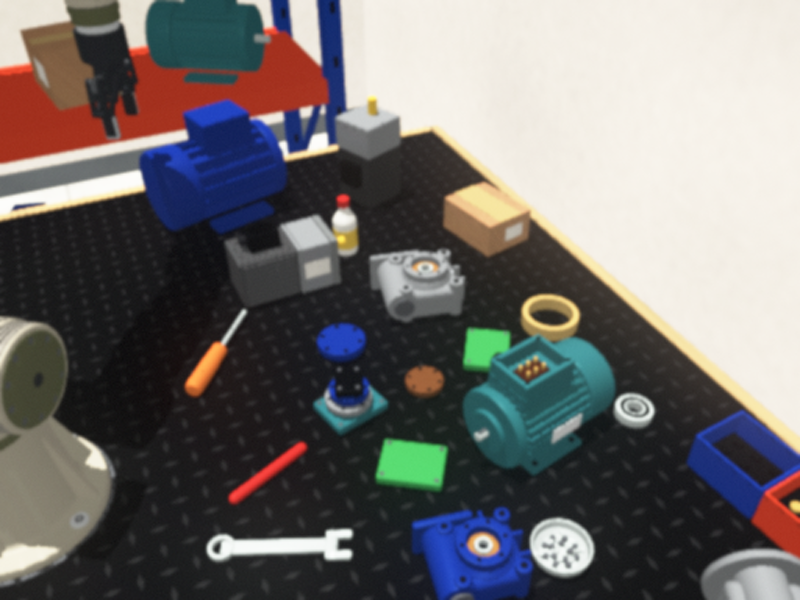

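The top view shows the stack at (428,375), the gearmotor at (222,370), the aluminium gearbox at (314,250), the teal motor at (517,243), the blue gearbox at (608,345), the bottle at (197,293) and the dish at (612,290). The lone blue disc at (350,355), the brown disc and the green lids are decoys. Next I'll measure from depth.

```bash
cat > m.py <<'E'
from h import *
for n in ("top",):
    c=dict(np.load(f"pics/{n}0.npz")); P=cloud(c)
    np.set_printoptions(precision=4,suppress=True)
    def reg(name,u,v,r,z0,z1):
        u,v,r=u*.64,v*.64,r*.64
        vv,uu=np.mgrid[:384,:512]
        m=(abs(uu-u)<r)&(abs(vv-v)<r)&(P[...,2]>z0)&(P[...,2]<z1)
        q=P[m]; 
        if len(q)<5: print(name,"few",len(q)); return
        print(name,len(q),"med z %.4f"%np.median(q[:,2]),"mean",q[:,:2].mean(0),"rect",cv2.minAreaRect((q[:,:2]*1000).astype(np.float32)))
    reg("black",428,375,40,.058,.08)
    reg("stack>.043",428,375,40,.043,.08)
    reg("stack>.027",428,375,40,.027,.08)
    reg("teal_lid",428,375,50,.010,.08)
    reg("gm box",218,390,45,.105,.14)
    reg("blue face",608,345,40,.055,.075)
    reg("alu face",314,250,45,.070,.09)
    reg("motor box",517,243,50,.13,.16)
    reg("dish",612,290,40,.01,.03)
    reg("bottle",197,293,35,.05,.15)
    reg("loose blue",350,355,35,.005,.06)
    reg("counter",350,420,20,-.02,.02)
def crop(u,v,r):
    u,v,r=int(u*.64),int(v*.64),int(r*.64)
    return cv2.resize(c["color"][v-r:v+r,u-r:u+r,::-1],(390,290) if 0 else (290,290),interpolation=cv2.INTER_CUBIC)
im=np.hstack([crop(428,375,45),crop(222,380,60)]);im2=np.hstack([crop(314,250,50),crop(517,243,60)])
cv2.imwrite("pics/crops0.png",np.vstack([im,im2]))
E
python3 m.py
```

```text
black 292 med z 0.0683 mean [ 0.4363 -0.0313] rect ((436.4897766113281, -31.171253204345703), (48.807376861572266, 37.74208068847656), 70.31439208984375)
stack>.043 373 med z 0.0674 mean [ 0.436  -0.0304] rect ((436.4850769042969, -31.357624053955078), (55.78167724609375, 51.31423568725586), 88.40220642089844)
stack>.027 501 med z 0.0657 mean [ 0.4348 -0.0289] rect ((435.94586181640625, -29.51952362060547), (62.48897933959961, 64.83029174804688), 88.77205657958984)
teal_lid 809 med z 0.0369 mean [ 0.4364 -0.0287] rect ((426.3763732910156, -37.15802764892578), (121.6106948852539, 117.47669219970703), 69.84099578857422)
gm box 321 med z 0.1175 mean [0.414  0.3043] rect ((411.445068359375, 305.6102600097656), (63.183135986328125, 41.52075958251953), 2.1947972774505615)
blue face 450 med z 0.0618 mean [ 0.4768 -0.323 ] rect ((467.46563720703125, -322.2325134277344), (92.66385650634766, 108.09786987304688), 80.25297546386719)
alu face 447 med z 0.0774 mean [0.641  0.1548] rect ((631.6099243164062, 159.71905517578125), (106.57048034667969, 117.91966247558594), 78.42108917236328)
motor box 484 med z 0.1410 mean [ 0.6308 -0.1671] rect ((631.2293090820312, -166.09710693359375), (85.34019470214844, 79.00009155273438), 11.126045227050781)
dish 240 med z 0.0161 mean [ 0.5715 -0.3473] rect ((552.27978515625, -338.7906494140625), (69.49869537353516, 119.13599395751953), 71.5121841430664)
bottle 484 med z 0.0864 mean [0.5532 0.3345] rect ((545.4490966796875, 336.9532470703125), (113.6706771850586, 59.09453201293945), 41.26763153076172)
loose blue 691 med z 0.0213 mean [0.4732 0.1024] rect ((473.5679931640625, 101.0373306274414), (115.36058044433594, 115.99348449707031), 86.41433715820312)
counter 624 med z 0.0008 mean [0.3621 0.104 ] rect ((362.04595947265625, 104.2017822265625), (64.80377197265625, 63.05788803100586), 88.83002471923828)
```

View pics/crops0.png

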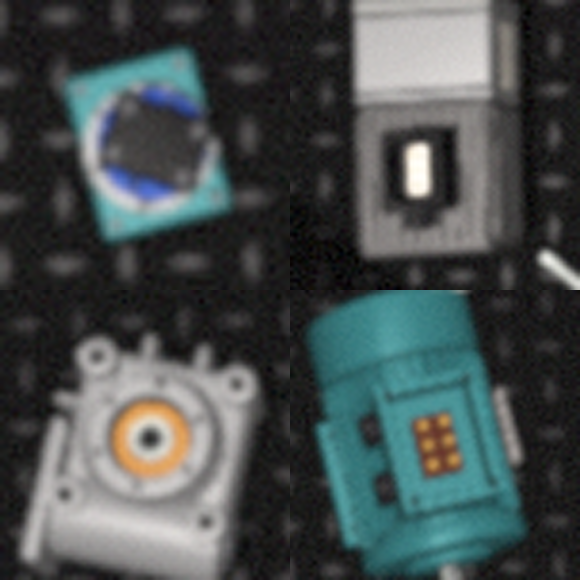

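The crops show the black lid turned relative to the teal one, the gearmotor box nearly square to x, and the motor box turned by about 12°. I'll move over the stack to look with the wrist camera.

```bash
cat > go.py <<'E'
import sys
from h import *
# usage: go.py x y z yawdeg -> shift/twist in tool axes from the present measured pose
def delta(x,y,z,yaw):
    s=env.get_state(); T=R.from_quat(s["orientation"],scalar_first=True)
    a=np.radians(yaw); W=R.from_matrix(np.array([[np.cos(a),np.sin(a),0],[np.sin(a),-np.cos(a),0],[0,0,-1]]))
    d=T.inv().apply(np.array([x,y,z])-s["tcp_pos"]); w=(T.inv()*W).as_rotvec()
    t=T.as_matrix()[:,0]
    print("t",round(s["clock"],2),"tcp",s["tcp_pos"].round(4),"yaw",round(np.degrees(np.arctan2(t[1],t[0])),2),"gap",round(s["finger_gap"],4),"F",s["wrist_force"].round(1))
    print("shift",d.round(4),"twist",w.round(4),"rows",np.linalg.norm(d)/.0417,np.degrees(np.linalg.norm(w))/7.16)
if __name__=="__main__": delta(*map(float,sys.argv[1:5]))
E
python3 go.py .436 -.031 .25 70
```

```text
t 0.1 tcp [0.259  0.5128 0.2305] yaw 63.2 gap 0.0855 F [ 0.2 -0.2 -1.3]
shift [-0.4056  0.4032 -0.0189] twist [-0.0003  0.0017 -0.1187] rows 13.722709416568334 0.9503533494925639
```

Emit:
servo_tool --targets '[{"xyz": [-0.406, 0.403, -0.019], "twist": [0, 0, -0.119], "jaw": 1}, {"xyz": [-0.406, 0.403, -0.019], "twist": [0, 0, -0.119], "jaw": 1}, {"xyz": [-0.406, 0.403, -0.019], "twist": [0, 0, -0.119], "jaw": 1}, {"xyz": [-0.406, 0.403, -0.019], "twist": [0, 0, -0.119], "jaw": 1}, {"xyz": [-0.406, 0.403, -0.019], "twist": [0, 0, -0.119], "jaw": 1}, {"xyz": [-0.406, 0.403, -0.019], "twist": [0, 0, -0.119], "jaw": 1}, {"xyz": [-0.406, 0.403, -0.019], "twist": [0, 0, -0.119], "jaw": 1}, {"xyz": [-0.406, 0.403, -0.019], "twist": [0, 0, -0.119], "jaw": 1}, {"xyz": [-0.406, 0.403, -0.019], "twist": [0, 0, -0.119], "jaw": 1}, {"xyz": [-0.406, 0.403, -0.019], "twist": [0, 0, -0.119], "jaw": 1}, {"xyz": [-0.406, 0.403, -0.019], "twist": [0, 0, -0.119], "jaw": 1}, {"xyz": [-0.406, 0.403, -0.019], "twist": [0, 0, -0.119], "jaw": 1}]'

```text
clock: 1.1
tcp_pos: [0.4135, 0.036, 0.2479]
orientation: [-0.0, 0.819, 0.574, 0.0]
wrist_force: [1.0, 0.6, -0.4]
finger_gap: 0.0854
```

```bash
python3 go.py .436 -.031 .25 70
```

```text
t 1.1 tcp [0.4135 0.036  0.2479] yaw 70.01 gap 0.0854 F [ 1.   0.6 -0.4]
shift [-0.0552  0.0441 -0.0021] twist [ 0.0001 -0.0002  0.0003] rows 1.69501437046052 0.0027031027583967475
```

Emit:
servo_tool --targets '[{"xyz": [-0.054, 0.044, -0.002], "twist": [0, 0, 0], "jaw": 1}, {"xyz": [-0.054, 0.044, -0.002], "twist": [0, 0, 0], "jaw": 1}, {"xyz": [-0.054, 0.044, -0.002], "twist": [0, 0, 0], "jaw": 1}, {"xyz": [-0.054, 0.044, -0.002], "twist": [0, 0, 0], "jaw": 1}, {"xyz": [-0.054, 0.044, -0.002], "twist": [0, 0, 0], "jaw": 1}]'

```text
clock: 1.52
tcp_pos: [0.4359, -0.0276, 0.2495]
orientation: [-0.001, 0.819, 0.573, -0.0]
wrist_force: [0.7, 0.2, 0.4]
finger_gap: 0.0856
```

```bash
python3 - <<'E'
from go import *
c=cam("wrist"); np.savez("pics/w1.npz",**c); print(c["eye"],c["attitude"],c["fx"])
cv2.imwrite("pics/w1.png",cv2.resize(c["color"][:,:,::-1],(800,600),interpolation=cv2.INTER_CUBIC))
delta(.436,-.031,.25,70)
P=cloud(c); np.set_printoptions(precision=4,suppress=True)
D=np.hypot(P[...,0]-.436,P[...,1]+.031)
for z0,z1 in ((.06,.08),(.045,.055),(.03,.04),(.013,.024)):
    q=P[(P[...,2]>z0)&(P[...,2]<z1)&(D<.07)]
    if len(q)>5: print(z0,len(q),np.median(q[:,2]),cv2.minAreaRect((q[:,:2]*1000).astype(np.float32)),cv2.minEnclosingCircle((q[:,:2]*1000).astype(np.float32)))
E
```

```text
[0.35829086 0.00115232 0.39349068] [0.13522703 0.80799938 0.56564219 0.0943375 ] 270.7320779507294
t 1.57 tcp [ 0.4358 -0.0271  0.2496] yaw 70.05 gap 0.0855 F [-0.6 -0.6  0.1]
shift [-0.0036  0.0015 -0.0004] twist [-0.0013 -0.0002  0.0009] rows 0.09351230290488859 0.012436906111637681
0.06 1228 0.06922644719483584 ((437.2507019042969, -30.796297073364258), (49.249046325683594, 37.7269287109375), 69.59970092773438) ((437.1643981933594, -31.067047119140625), 29.6710205078125)
0.045 278 0.05212767963873133 ((436.96044921875, -28.49774169921875), (54.9920654296875, 52.31109619140625), 15.291095733642578) ((437.5356750488281, -30.091022491455078), 27.846017837524414)
0.03 404 0.03623944932190712 ((429.2324523925781, -25.162948608398438), (65.14801788330078, 48.4045295715332), 64.33724212646484) ((436.68634033203125, -28.83265495300293), 32.873321533203125)
0.013 877 0.020174971207975623 ((439.2073059082031, -28.498245239257812), (84.14398193359375, 66.24807739257812), 13.793438911437988) ((438.8958435058594, -28.00186538696289), 51.424468994140625)
```

View pics/w1.png

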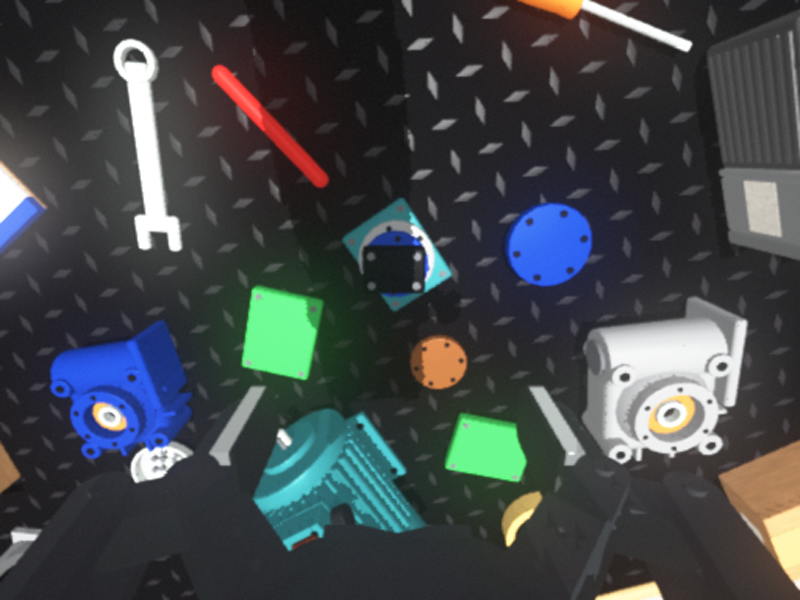

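The wrist view shows the stack at (395,265), with clean depth for all four layers: black at (437.2,-30.8) mm with yaw 69.6°, and teal with yaw 13.8°. I'll descend on the black lid, jaws along its 50 mm side.

```bash
python3 go.py .4372 -.0308 .056 69.6
```

```text
t 1.57 tcp [ 0.4358 -0.0271  0.2496] yaw 70.05 gap 0.0855 F [-0.6 -0.6  0.1]
shift [-0.003   0.0028  0.1936] twist [-0.0013 -0.0002  0.0079] rows 4.642797835157062 0.0637685882324061
```

Emit:
servo_tool --targets '[{"xyz": [0.0005, 0.001, 0.16], "twist": [0, 0, 0.007], "jaw": 1}, {"xyz": [0.0005, 0.001, 0.16], "twist": [0, 0, 0.007], "jaw": 1}, {"xyz": [0.0005, 0.001, 0.16], "twist": [0, 0, 0.007], "jaw": 1}, {"xyz": [0.0005, 0.001, 0.16], "twist": [0, 0, 0.007], "jaw": 1}, {"xyz": [0.0005, 0.001, 0.16], "twist": [0, 0, 0.007], "jaw": 1}, {"xyz": [0.0005, 0.001, 0.16], "twist": [0, 0, 0.007], "jaw": 1}, {"xyz": [0.0005, 0.001, 0.16], "twist": [0, 0, 0.007], "jaw": 1}, {"xyz": [0.0005, 0.001, 0.16], "twist": [0, 0, 0.007], "jaw": 1}]'

```text
clock: 2.23
tcp_pos: [0.4398, -0.0277, 0.0925]
orientation: [0.002, 0.821, 0.571, 0.002]
wrist_force: [0.1, -0.1, 0.6]
finger_gap: 0.0856
```

```bash
python3 go.py .4372 -.0308 .056 69.6
```

```text
t 2.23 tcp [ 0.4398 -0.0277  0.0925] yaw 69.68 gap 0.0856 F [ 0.1 -0.1  0.6]
shift [-0.0038 -0.0015  0.0365] twist [ 0.0046 -0.0006  0.0013] rows 0.8801300878655478 0.03822368668811654
```

Emit:
servo_tool --targets '[{"xyz": [0, 0, 0.02], "twist": [0.004, 0, 0], "jaw": 1}, {"xyz": [0, 0, 0.02], "twist": [0.004, 0, 0], "jaw": 1}, {"xyz": [0, 0, 0.02], "twist": [0.004, 0, 0], "jaw": 1}, {"xyz": [0, 0, 0.02], "twist": [0.004, 0, 0], "jaw": 1}]'

```text
clock: 2.57
tcp_pos: [0.4385, -0.0279, 0.0714]
orientation: [-0.001, 0.821, 0.571, -0.0]
wrist_force: [0.2, 0.1, -0.4]
finger_gap: 0.0853
```

```bash
python3 go.py .4372 -.0308 .056 69.6
```

```text
t 2.57 tcp [ 0.4385 -0.0279  0.0714] yaw 69.62 gap 0.0853 F [ 0.2  0.1 -0.4]
shift [-0.0032 -0.0002  0.0154] twist [-0.002  -0.0003  0.0003] rows 0.37629890502687946 0.01632127779732789
```

Emit:
servo_tool --targets '[{"xyz": [-0.003, 0, 0.0155], "twist": [-0.002, 0, 0], "jaw": 1}, {"xyz": [-0.003, 0, 0.0155], "twist": [-0.002, 0, 0], "jaw": 1}, {"xyz": [-0.003, 0, 0.0155], "twist": [-0.002, 0, 0], "jaw": 1}, {"xyz": [-0.003, 0, 0.0155], "twist": [-0.002, 0, 0], "jaw": 1}, {"xyz": [-0.003, 0, 0.0155], "twist": [-0.002, 0, 0], "jaw": 0.62}, {"xyz": [-0.003, 0, 0.0155], "twist": [-0.002, 0, 0], "jaw": 0.62}, {"xyz": [-0.003, 0, 0.0155], "twist": [-0.002, 0, 0], "jaw": 0.62}, {"xyz": [-0.003, 0, 0.0155], "twist": [-0.002, 0, 0], "jaw": 0.4}, {"xyz": [-0.003, 0, 0.0155], "twist": [-0.002, 0, 0], "jaw": 0.4}, {"xyz": [-0.003, 0, 0.0155], "twist": [-0.002, 0, 0], "jaw": 0.4}]' --squeeze 25

```text
clock: 3.4
tcp_pos: [0.437, -0.0305, 0.0549]
orientation: [-0.0, 0.821, 0.571, -0.0]
wrist_force: [0.5, 0.6, 5.3]
finger_gap: 0.0492
```

```bash
python3 - <<'E'
from go import *
c=cam("side"); cv2.imwrite("pics/s1.png",cv2.resize(c["color"][150:310,140:340,::-1],(700,560),interpolation=cv2.INTER_CUBIC))
delta(.4372,-.0308,.15,69.6)
E
```

```text
t 3.45 tcp [ 0.437  -0.0306  0.0549] yaw 69.62 gap 0.0494 F [0.2 0.5 5.5]
shift [-0.0001  0.0002 -0.0951] twist [-0.001  -0.0003  0.0003] rows 2.2800847657820174 0.008586015731015207
```

View pics/s1.png

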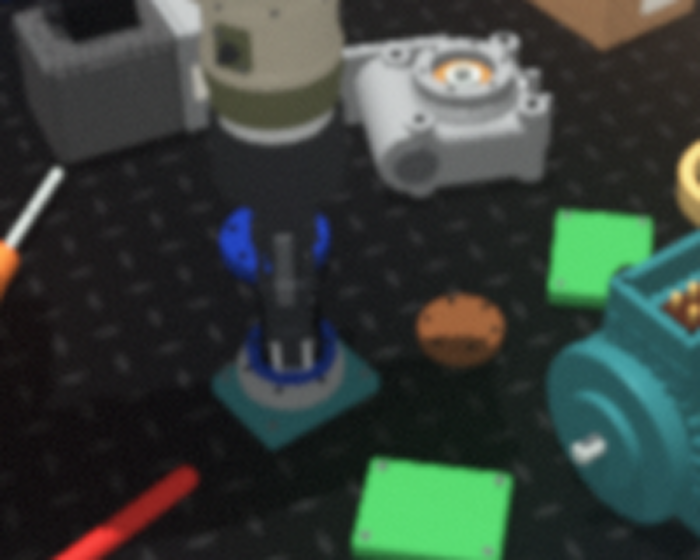

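The jaws hold at 49 mm with 5 N upward, so the tips may sit slightly low. I'll regrip 4 mm higher so the tips stay clear of the rim when placing.

Emit:
servo_tool --targets '[{"xyz": [0, 0, 0], "twist": [0, 0, 0], "jaw": 0.66}, {"xyz": [0, 0, -0.0045], "twist": [0, 0, 0], "jaw": 0.66}, {"xyz": [0, 0, -0.0045], "twist": [0, 0, 0], "jaw": 0.66}, {"xyz": [0, 0, -0.0045], "twist": [0, 0, 0], "jaw": 0.66}, {"xyz": [0, 0, -0.0045], "twist": [0, 0, 0], "jaw": 0.4}, {"xyz": [0, 0, -0.0045], "twist": [0, 0, 0], "jaw": 0.4}, {"xyz": [0, 0, -0.0045], "twist": [0, 0, 0], "jaw": 0.4}]' --squeeze 30

```text
clock: 4.03
tcp_pos: [0.4366, -0.0305, 0.0591]
orientation: [-0.001, 0.821, 0.571, -0.0]
wrist_force: [-1.5, 0.8, 4.7]
finger_gap: 0.049
```

Emit:
servo_tool --targets '[{"xyz": [0, 0, -0.02], "twist": [0, 0, 0], "jaw": 0.4}, {"xyz": [0, 0, -0.05], "twist": [0, 0, 0], "jaw": 0.4}, {"xyz": [0, 0, -0.08], "twist": [0, 0, 0], "jaw": 0.4}, {"xyz": [0, 0, -0.11], "twist": [0, 0, 0], "jaw": 0.4}, {"xyz": [0, 0, -0.14], "twist": [0, 0, 0], "jaw": 0.4}, {"xyz": [0, 0, -0.14], "twist": [0, 0, 0], "jaw": 0.4}, {"xyz": [0, 0, -0.14], "twist": [0, 0, 0], "jaw": 0.4}]'

```text
clock: 4.62
tcp_pos: [0.438, -0.0309, 0.2003]
orientation: [0.001, 0.821, 0.571, 0.001]
wrist_force: [0.1, 0.0, -0.4]
finger_gap: 0.0487
```

```bash
python3 - <<'E'
from go import *
c=cam("wrist"); np.savez("pics/w2.npz",**c)
cv2.imwrite("pics/w2.png",cv2.resize(c["color"][:,:,::-1],(800,600),interpolation=cv2.INTER_CUBIC))
delta(.405,.305,.22,0)
for nm,cc in (("top",dict(np.load("pics/top0.npz"))),("w",dict(np.load("pics/w1.npz")))):
    P=cloud(cc)
    for n,x,y,r,z0,z1 in (("gm",.405,.305,.05,.115,.125),("motor",.63,-.167,.07,.137,.147),("blueface",.477,-.323,.05,.0605,.068),("aluface",.641,.155,.06,.0755,.083)):
        q=P[(P[...,2]>z0)&(P[...,2]<z1)&(np.hypot(P[...,0]-x,P[...,1]-y)<r)]
        if len(q)<10: continue
        print(nm,n,len(q),np.median(q[:,2]).round(4),cv2.minAreaRect((q[:,:2]*1000).astype(np.float32)),cv2.minEnclosingCircle((q[:,:2]*1000).astype(np.float32)))
E
```

```text
t 4.67 tcp [ 0.4369 -0.0306  0.1988] yaw 69.62 gap 0.0492 F [-0.2 -0.1 -1.1]
shift [ 0.3035 -0.1468 -0.021 ] twist [-1.200e-03  7.000e-04  1.215e+00] rows 8.100869922262753 9.722906541835647
top gm 196 0.1199 ((412.88824462890625, 305.87548828125), (60.28232955932617, 41.114349365234375), 2.2463018894195557) ((415.4338684082031, 305.91802978515625), 32.705204010009766)
top motor 347 0.142 ((631.3970947265625, -166.95005798339844), (85.34019470214844, 77.26151275634766), 11.126045227050781) ((631.4952392578125, -170.51158142089844), 52.07365036010742)
top blueface 262 0.0638 ((479.7039794921875, -327.506103515625), (70.4636001586914, 59.78535079956055), 0.1159193143248558) ((479.70391845703125, -327.5060729980469), 46.20455551147461)
top aluface 305 0.0785 ((642.6400756835938, 153.9586944580078), (68.43014526367188, 70.92274475097656), 44.173519134521484) ((642.4041748046875, 154.3578338623047), 35.942138671875)
w motor 250 0.1427 ((594.634033203125, -163.8328094482422), (12.62116813659668, 37.914554595947266), 9.563017845153809) ((592.0718383789062, -164.26446533203125), 18.994720458984375)
w blueface 894 0.0643 ((480.62969970703125, -327.4599914550781), (60.12894821166992, 61.28169631958008), 23.58844757080078) ((480.8294677734375, -327.1838073730469), 31.33346939086914)
w aluface 1162 0.0789 ((643.3629760742188, 154.02169799804688), (70.85504913330078, 71.00540161132812), 0.22167758643627167) ((643.43212890625, 154.8200225830078), 36.46034240722656)
```

View pics/w2.png

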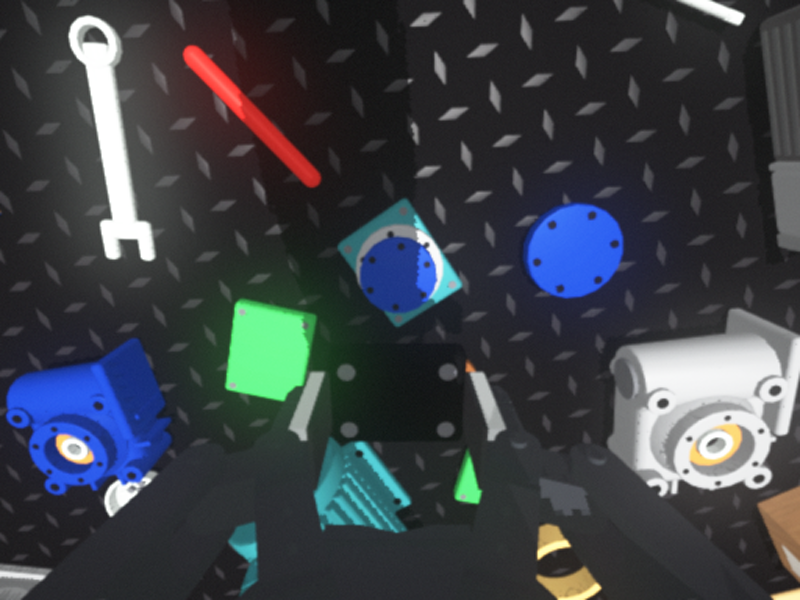

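The picture shows the black lid held straight at (400,393), with the other three still stacked at (400,262). I'll carry it to hover short of the gearmotor box and measure that box.

Emit:
servo_tool --targets '[{"xyz": [0.02, -0.01, -0.02], "twist": [0, 0, 0.12], "jaw": 0.4}, {"xyz": [0.05, -0.025, -0.03], "twist": [0, 0, 0.24], "jaw": 0.4}, {"xyz": [0.08, -0.04, -0.03], "twist": [0, 0, 0.36], "jaw": 0.4}, {"xyz": [0.11, -0.055, -0.03], "twist": [0, 0, 0.48], "jaw": 0.4}, {"xyz": [0.14, -0.07, -0.03], "twist": [0, 0, 0.6], "jaw": 0.4}, {"xyz": [0.17, -0.085, -0.03], "twist": [0, 0, 0.72], "jaw": 0.4}, {"xyz": [0.2, -0.1, -0.03], "twist": [0, 0, 0.84], "jaw": 0.4}, {"xyz": [0.23, -0.115, -0.03], "twist": [0, 0, 0.96], "jaw": 0.4}, {"xyz": [0.26, -0.13, -0.03], "twist": [0, 0, 1.08], "jaw": 0.4}, {"xyz": [0.27, -0.134, -0.03], "twist": [0, 0, 1.18], "jaw": 0.4}, {"xyz": [0.27, -0.134, -0.03], "twist": [0, 0, 1.18], "jaw": 0.4}, {"xyz": [0.27, -0.134, -0.03], "twist": [0, 0, 1.18], "jaw": 0.4}]'

```text
clock: 5.67
tcp_pos: [0.4039, 0.2698, 0.2268]
orientation: [0.0, 1.0, 0.018, -0.003]
wrist_force: [0.0, -0.0, -1.0]
finger_gap: 0.049
```

```bash
python3 - <<'E'
from go import *
c=cam("wrist"); np.savez("pics/w3.npz",**c)
cv2.imwrite("pics/w3.png",cv2.resize(c["color"][:,:,::-1],(640,480),interpolation=cv2.INTER_CUBIC))
delta(.410,.305,.14,2)
P=cloud(c)
for z0,z1 in ((.1185,.124),(.116,.125),(.08,.095)):
  q=P[(P[...,2]>z0)&(P[...,2]<z1)&(np.hypot(P[...,0]-.408,P[...,1]-.305)<(.06 if z0>.1 else .12))]
  print(len(q),np.median(q[:,2]),cv2.minAreaRect((q[:,:2]*1000).astype(np.float32)),np.percentile(q[:,:2],[1,99],axis=0))
E
```

```text
t 5.72 tcp [0.4041 0.2692 0.2272] yaw 2.17 gap 0.0489 F [ 0.  -1.1  0.3]
shift [ 0.0077 -0.0356  0.0871] twist [0.0007 0.0052 0.003 ] rows 2.2639526131561025 0.04852472693744748
1140 0.12123663588883639 ((417.80029296875, 306.9769287109375), (51.64058303833008, 39.5703010559082), 2.053619384765625) [[0.39210139 0.28701693]
 [0.44332315 0.32707275]]
1241 0.12113094345324191 ((412.1548156738281, 306.77447509765625), (62.93891906738281, 39.5703010559082), 2.053619384765625) [[0.38361554 0.28703006]
 [0.44330618 0.32707255]]
10565 0.09053592375186742 ((445.6710205078125, 307.2201843261719), (164.12295532226562, 90.15071868896484), 2.045532464981079) [[0.36551984 0.2640292 ]
 [0.52473198 0.35258988]]
```

View pics/w3.png

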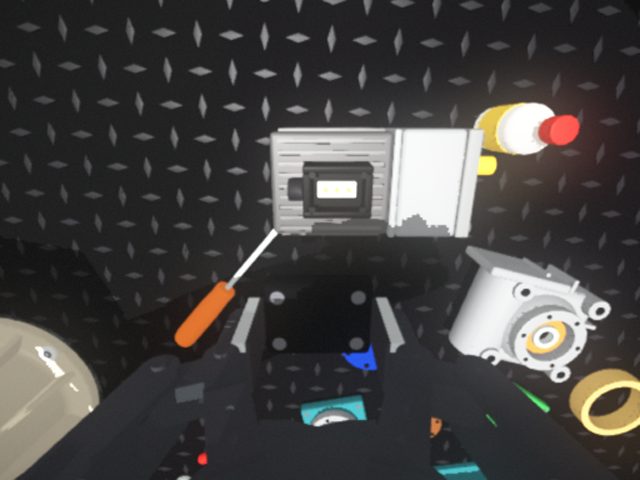

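The picture shows the open gearmotor box at (337,190) with the lid held at (318,318). Depth puts the opening at (417.8, 307.0) mm, yaw 2.05°.

Emit:
servo_tool --targets '[{"xyz": [0.006, -0.015, 0], "twist": [0, 0.005, 0.002], "jaw": 0.4}, {"xyz": [0.012, -0.035, 0.01], "twist": [0, 0.005, 0.002], "jaw": 0.4}, {"xyz": [0.0148, -0.0378, 0.03], "twist": [0, 0.005, 0.002], "jaw": 0.4}, {"xyz": [0.0148, -0.0378, 0.06], "twist": [0, 0.005, 0.002], "jaw": 0.4}, {"xyz": [0.0148, -0.0378, 0.08], "twist": [0, 0.005, 0.002], "jaw": 0.4}, {"xyz": [0.0148, -0.0378, 0.09], "twist": [0, 0.005, 0.002], "jaw": 0.4}, {"xyz": [0.0148, -0.0378, 0.09], "twist": [0, 0.005, 0.002], "jaw": 0.4}, {"xyz": [0.0148, -0.0378, 0.09], "twist": [0, 0.005, 0.002], "jaw": 0.4}, {"xyz": [0.0148, -0.0378, 0.09], "twist": [0, 0.005, 0.002], "jaw": 0.4}]'

```text
clock: 6.47
tcp_pos: [0.4194, 0.3075, 0.1403]
orientation: [-0.001, 1.0, 0.016, 0.002]
wrist_force: [0.2, -0.7, 0.1]
finger_gap: 0.0491
```

```bash
python3 go.py .4178 .307 .1235 2.05
```

```text
t 6.47 tcp [0.4194 0.3075 0.1403] yaw 1.88 gap 0.0491 F [ 0.2 -0.7  0.1]
shift [-0.0017  0.0005  0.0168] twist [-0.0016 -0.0047 -0.003 ] rows 0.4056485512377941 0.046229001663371995
```

Emit:
servo_tool --targets '[{"xyz": [-0.001, 0.0005, 0.006], "twist": [0, -0.003, -0.003], "jaw": 0.4}, {"xyz": [-0.001, 0.0005, 0.009], "twist": [0, -0.003, -0.003], "jaw": 0.4}, {"xyz": [-0.001, 0.0005, 0.012], "twist": [0, -0.003, -0.003], "jaw": 0.4}, {"xyz": [-0.001, 0.0005, 0.014], "twist": [0, -0.003, -0.003], "jaw": 0.4}, {"xyz": [-0.001, 0.0005, 0.0155], "twist": [0, -0.003, -0.003], "jaw": 0.4}, {"xyz": [-0.001, 0.0005, 0.0155], "twist": [0, -0.003, -0.003], "jaw": 0.4}, {"xyz": [-0.001, 0.0005, 0.0155], "twist": [0, -0.003, -0.003], "jaw": 0.4}]'

```text
clock: 7.05
tcp_pos: [0.4176, 0.307, 0.1236]
orientation: [-0.0, 1.0, 0.018, 0.0]
wrist_force: [-0.6, 0.8, -1.2]
finger_gap: 0.0489
```

```bash
python3 go.py .4178 .307 .1230 2.05
```

```text
t 7.05 tcp [0.4176 0.307  0.1236] yaw 2.07 gap 0.0489 F [-0.6  0.8 -1.2]
shift [0.0002 0.     0.0006] twist [-0.0008 -0.0001  0.0003] rows 0.015940732226264916 0.006917625060107756
```

Nicely aligned, with no contact yet. I'll creep down until the force shows.

Emit:
servo_tool --targets '[{"xyz": [0, 0, 0.0007], "twist": [0, 0, 0], "jaw": 0.4}, {"xyz": [0, 0, 0.0012], "twist": [0, 0, 0], "jaw": 0.4}, {"xyz": [0, 0, 0.0012], "twist": [0, 0, 0], "jaw": 0.4}, {"xyz": [0, 0, 0.0012], "twist": [0, 0, 0], "jaw": 0.4}]'

```text
clock: 7.38
tcp_pos: [0.4178, 0.3071, 0.1232]
orientation: [-0.001, 1.0, 0.018, 0.0]
wrist_force: [-1.1, -1.3, 5.6]
finger_gap: 0.0487
```

The force reads 5.6 N at the expected height, so the lid is seated. I'll release and rise.

Emit:
servo_tool --targets '[{"xyz": [0, 0, 0], "twist": [0, 0, 0], "jaw": 0.65}, {"xyz": [0, 0, 0], "twist": [0, 0, 0], "jaw": 0.8}, {"xyz": [0, 0, 0], "twist": [0, 0, 0], "jaw": 1}, {"xyz": [0, 0, -0.02], "twist": [0, 0, 0], "jaw": 1}, {"xyz": [0, 0, -0.05], "twist": [0, 0, 0], "jaw": 1}, {"xyz": [0, 0.02, -0.09], "twist": [0, 0, 0], "jaw": 1}, {"xyz": [0, 0.05, -0.12], "twist": [0, 0, 0], "jaw": 1}, {"xyz": [0, 0.05, -0.12], "twist": [0, 0, 0], "jaw": 1}]'

```text
clock: 8.05
tcp_pos: [0.4217, 0.2555, 0.2481]
orientation: [-0.001, 1.0, 0.017, 0.004]
wrist_force: [0.3, 0.5, 0.6]
finger_gap: 0.0856
```

```bash
python3 - <<'E'
from go import *
c=cam("wrist"); P=cloud(c)
cv2.imwrite("pics/w4.png",c["color"][:,:,::-1])
q=P[(P[...,2]>.127)&(P[...,2]<.14)&(np.hypot(P[...,0]-.418,P[...,1]-.307)<.06)]
print(len(q),np.percentile(q[:,2],[2,50,98]),cv2.minAreaRect((q[:,:2]*1000).astype(np.float32)))
print(np.linalg.lstsq(np.c_[q[:,:2]-q[:,:2].mean(0),np.ones(len(q))],q[:,2],rcond=None)[0])
delta(.4375,-.0295,.16,70)
E
```

```text
2111 [0.1308009  0.13328298 0.13477053] ((418.7845458984375, 306.5972595214844), (49.96952819824219, 38.06337356567383), 2.405801296234131)
[ 0.00215908 -0.00253523  0.13320081]
t 8.1 tcp [0.4214 0.2561 0.2462] yaw 1.93 gap 0.0852 F [ 0.8 -0.8  0.7]
shift [0.0059 0.2862 0.0855] twist [ 0.0016 -0.0074 -1.188 ] rows 7.163508806039624 9.507167131929846
```

The black lid is flat and square: centre within 1 mm, yaw 2.4° against the box's 2.05°. Next is the blue cover; I'll measure it from the picture taken after the lift.

```bash
python3 - <<'E'
from go import *
P=cloud(dict(np.load("pics/w2.npz")))
D=np.hypot(P[...,0]-.4375,P[...,1]+.0295)
for z0,z1 in ((.047,.057),(.032,.039),(.014,.023)):
    q=(P[(P[...,2]>z0)&(P[...,2]<z1)&(D<.065)][:,:2]*1000).astype(np.float32)
    h=cv2.convexHull(q)
    print(len(q),cv2.minEnclosingCircle(q),cv2.fitEllipse(h)[:2],cv2.minAreaRect(q))
delta(.4375,-.0295,.10,2)
E
```

```text
1874 ((437.7516784667969, -29.83139991760254), 27.937471389770508) ((437.52484130859375, -29.868343353271484), (54.95631408691406, 55.17466354370117)) ((437.53338623046875, -30.11713409423828), (53.9126091003418, 55.46082305908203), 70.26649475097656)
534 ((436.5405578613281, -28.733346939086914), 32.73270797729492) ((436.5836181640625, -28.611328125), (64.71138763427734, 65.15367889404297)) ((430.76690673828125, -25.371707916259766), (65.00353240966797, 51.96930694580078), 60.96183776855469)
1116 ((439.0624084472656, -28.16010856628418), 51.48588943481445) ((439.20599365234375, -28.580657958984375), (87.07450866699219, 105.89059448242188)) ((439.1845397949219, -28.33077621459961), (84.09305572509766, 66.08322143554688), 13.890408515930176)
t 8.1 tcp [0.4214 0.2561 0.2462] yaw 1.93 gap 0.0852 F [ 0.8 -0.8  0.7]
shift [0.0055 0.2863 0.1455] twist [-0.0026 -0.0067 -0.0012] rows 7.702877526131935 0.05803203641276234
```

Emit:
servo_tool --targets '[{"xyz": [0.001, 0.04, 0.0], "twist": [0, -0.006, 0], "jaw": 1}, {"xyz": [0.002, 0.08, 0.0], "twist": [0, -0.006, 0], "jaw": 1}, {"xyz": [0.003, 0.12, 0.0], "twist": [0, -0.006, 0], "jaw": 1}, {"xyz": [0.004, 0.16, 0.01], "twist": [0, -0.006, 0], "jaw": 1}, {"xyz": [0.005, 0.2, 0.02], "twist": [0, -0.006, 0], "jaw": 1}, {"xyz": [0.0055, 0.235, 0.04], "twist": [0, -0.006, 0], "jaw": 1}, {"xyz": [0.0055, 0.265, 0.06], "twist": [0, -0.006, 0], "jaw": 1}, {"xyz": [0.0055, 0.2865, 0.09], "twist": [0, -0.006, 0], "jaw": 1}, {"xyz": [0.0055, 0.2865, 0.12], "twist": [0, -0.006, 0], "jaw": 1}, {"xyz": [0.0055, 0.2865, 0.145], "twist": [0, -0.006, 0], "jaw": 1}, {"xyz": [0.0055, 0.2865, 0.145], "twist": [0, -0.006, 0], "jaw": 1}, {"xyz": [0.0055, 0.2865, 0.145], "twist": [0, -0.006, 0], "jaw": 1}]'

```text
clock: 9.1
tcp_pos: [0.4334, -0.0284, 0.0956]
orientation: [-0.001, 1.0, 0.018, -0.005]
wrist_force: [0.6, -0.3, -0.0]
finger_gap: 0.0857
```

```bash
python3 go.py .4376 -.0299 .0435 2
```

```text
t 9.1 tcp [ 0.4334 -0.0284  0.0956] yaw 2.06 gap 0.0857 F [ 0.6 -0.3 -0. ]
shift [0.0047 0.0018 0.052 ] twist [-0.0024  0.0105  0.001 ] rows 1.253305320048 0.0866613845061807
```

Emit:
servo_tool --targets '[{"xyz": [0, 0.001, 0.02], "twist": [0, 0.004, 0], "jaw": 1}, {"xyz": [0, 0.001, 0.03], "twist": [0, 0.004, 0], "jaw": 1}, {"xyz": [0, 0.001, 0.03], "twist": [0, 0.004, 0], "jaw": 1}, {"xyz": [0, 0.001, 0.03], "twist": [0, 0.004, 0], "jaw": 1}, {"xyz": [0, 0.001, 0.03], "twist": [0, 0.004, 0], "jaw": 1}, {"xyz": [0, 0.001, 0.03], "twist": [0, 0.004, 0], "jaw": 1}]'

```text
clock: 9.6
tcp_pos: [0.4364, -0.0301, 0.0686]
orientation: [-0.0, 1.0, 0.018, 0.0]
wrist_force: [0.3, -0.1, 0.2]
finger_gap: 0.0856
```

```bash
python3 go.py .4376 -.0299 .0415 2
```

```text
t 9.6 tcp [ 0.4364 -0.0301  0.0686] yaw 2.09 gap 0.0856 F [ 0.3 -0.1  0.2]
shift [ 0.0012 -0.0001  0.0271] twist [-0.0001 -0.0007  0.0016] rows 0.6505822055610155 0.014168505041222577
```

Emit:
servo_tool --targets '[{"xyz": [0.001, 0, 0.02], "twist": [0, 0, 0], "jaw": 1}, {"xyz": [0.001, 0, 0.027], "twist": [0, 0, 0], "jaw": 1}, {"xyz": [0.001, 0, 0.027], "twist": [0, 0, 0], "jaw": 1}, {"xyz": [0.001, 0, 0.027], "twist": [0, 0, 0], "jaw": 1}, {"xyz": [0.001, 0, 0.027], "twist": [0, 0, 0], "jaw": 0.7}, {"xyz": [0.001, 0, 0.027], "twist": [0, 0, 0], "jaw": 0.7}, {"xyz": [0.001, 0, 0.027], "twist": [0, 0, 0], "jaw": 0.7}, {"xyz": [0.001, 0, 0.027], "twist": [0, 0, 0], "jaw": 0.5}, {"xyz": [0.001, 0, 0.027], "twist": [0, 0, 0], "jaw": 0.5}, {"xyz": [0.001, 0, 0.027], "twist": [0, 0, 0], "jaw": 0.5}]' --squeeze 40

```text
clock: 10.43
tcp_pos: [0.4365, -0.0301, 0.0412]
orientation: [-0.0, 1.0, 0.018, -0.0]
wrist_force: [-1.8, 0.4, 7.9]
finger_gap: 0.0538
```

Emit:
servo_tool --targets '[{"xyz": [0, 0, -0.02], "twist": [0, 0, 0], "jaw": 0.5}, {"xyz": [0, 0, -0.05], "twist": [0, 0, 0], "jaw": 0.5}, {"xyz": [0, 0, -0.08], "twist": [0, 0, 0], "jaw": 0.5}, {"xyz": [0, 0, -0.11], "twist": [0, 0, 0], "jaw": 0.5}, {"xyz": [0, 0, -0.14], "twist": [0, 0, 0], "jaw": 0.5}, {"xyz": [0, 0, -0.14], "twist": [0, 0, 0], "jaw": 0.5}, {"xyz": [0, 0, -0.14], "twist": [0, 0, 0], "jaw": 0.5}, {"xyz": [0, 0, -0.14], "twist": [0, 0, 0], "jaw": 0.5}]'

```text
clock: 11.1
tcp_pos: [0.4359, -0.03, 0.1797]
orientation: [-0.0, 1.0, 0.018, -0.001]
wrist_force: [-0.4, -0.3, -2.0]
finger_gap: 0.0536
```

```bash
python3 - <<'E'
from go import *
c=cam("wrist"); np.savez("pics/w5.npz",**c); P=cloud(c)
cv2.imwrite("pics/w5.png",cv2.resize(c["color"][:,:,::-1],(640,480),interpolation=cv2.INTER_CUBIC))
D=np.hypot(P[...,0]-.4375,P[...,1]+.0295)
for z0,z1 in ((.032,.039),(.014,.023)):
    q=(P[(P[...,2]>z0)&(P[...,2]<z1)&(D<.065)][:,:2]*1000).astype(np.float32)
    print(len(q),cv2.minEnclosingCircle(q),cv2.minAreaRect(q))
delta(.4807,-.3273,.18,2)
E
```

```text
2643 ((436.47216796875, -28.436662673950195), 32.84701156616211) ((436.22869873046875, -27.996440887451172), (64.17047882080078, 64.86377716064453), 87.69558715820312)
1368 ((438.5729675292969, -27.8939208984375), 51.581539154052734) ((438.5918884277344, -27.6798095703125), (84.03699493408203, 65.42517852783203), 14.040907859802246)
t 11.15 tcp [ 0.4354 -0.0299  0.179 ] yaw 2.06 gap 0.0536 F [-0.3 -0.4 -1.1]
shift [ 0.0346  0.2989 -0.0015] twist [-0.0014  0.0038  0.001 ] rows 7.214871980792978 0.03331939048112474
```

View pics/w5.png

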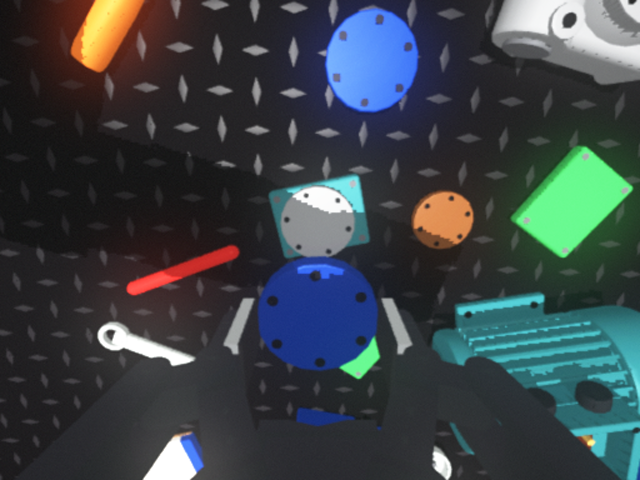

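The blue cover is held at (318,315), and the aluminium and teal ones are undisturbed. On to the blue gearbox.

Emit:
servo_tool --targets '[{"xyz": [0.004, 0.03, 0], "twist": [0, 0.003, 0], "jaw": 0.5}, {"xyz": [0.008, 0.065, 0], "twist": [0, 0.003, 0], "jaw": 0.5}, {"xyz": [0.012, 0.1, 0], "twist": [0, 0.003, 0], "jaw": 0.5}, {"xyz": [0.016, 0.135, 0], "twist": [0, 0.003, 0], "jaw": 0.5}, {"xyz": [0.02, 0.17, 0], "twist": [0, 0.003, 0], "jaw": 0.5}, {"xyz": [0.024, 0.205, 0], "twist": [0, 0.003, 0], "jaw": 0.5}, {"xyz": [0.028, 0.24, 0], "twist": [0, 0.003, 0], "jaw": 0.5}, {"xyz": [0.032, 0.27, 0], "twist": [0, 0.003, 0], "jaw": 0.5}, {"xyz": [0.0346, 0.299, 0], "twist": [0, 0.003, 0], "jaw": 0.5}, {"xyz": [0.0346, 0.299, 0.02], "twist": [0, 0.003, 0], "jaw": 0.5}, {"xyz": [0.0346, 0.299, 0.04], "twist": [0, 0.003, 0], "jaw": 0.5}, {"xyz": [0.0346, 0.299, 0.06], "twist": [0, 0.003, 0], "jaw": 0.5}]'

```text
clock: 12.15
tcp_pos: [0.4805, -0.3277, 0.117]
orientation: [-0.002, 1.0, 0.017, -0.001]
wrist_force: [-0.4, -0.4, -1.0]
finger_gap: 0.0536
```

Emit:
servo_tool --targets '[{"xyz": [0, 0, 0.01], "twist": [0, 0, 0], "jaw": 0.5}, {"xyz": [0, 0, 0.02], "twist": [0, 0, 0], "jaw": 0.5}, {"xyz": [0, 0, 0.02], "twist": [0, 0, 0], "jaw": 0.5}, {"xyz": [0, 0, 0.02], "twist": [0, 0, 0], "jaw": 0.5}, {"xyz": [0, 0, 0.02], "twist": [0, 0, 0], "jaw": 0.5}, {"xyz": [0, 0, 0.02], "twist": [0, 0, 0], "jaw": 0.5}]'

```text
clock: 12.65
tcp_pos: [0.4824, -0.3281, 0.1012]
orientation: [0.0, 1.0, 0.018, 0.001]
wrist_force: [-0.8, -0.7, -0.2]
finger_gap: 0.0535
```

```bash
python3 - <<'E'
from go import *
delta(.4807,-.3273,.066,2)
c=cam("wrist"); np.savez("pics/w6.npz",**c); P=cloud(c); s=env.get_state()["tcp_pos"]
q=P[(abs(P[...,2]-s[2]-.010)<.012)&(np.hypot(P[...,0]-s[0],P[...,1]-s[1])<.024)]
print(len(q),s,np.linalg.lstsq(np.c_[q[:,:2]-s[:2],np.ones(len(q))],q[:,2],rcond=None)[0])
E
```

```text
t 12.65 tcp [ 0.4824 -0.3281  0.1012] yaw 2.08 gap 0.0535 F [-0.8 -0.7 -0.2]
shift [-0.0017 -0.0009  0.0351] twist [ 0.0008 -0.0028  0.0014] rows 0.8441277905639398 0.026063710878498784
4917 [ 0.48231845 -0.32806187  0.10116164] [ 0.00133772 -0.00258245  0.11221319]
```

Emit:
servo_tool --targets '[{"xyz": [-0.0015, -0.001, 0.01], "twist": [0, 0, 0], "jaw": 0.5}, {"xyz": [-0.0015, -0.001, 0.02], "twist": [0, 0, 0], "jaw": 0.5}, {"xyz": [-0.0015, -0.001, 0.027], "twist": [0, 0, 0], "jaw": 0.5}, {"xyz": [-0.0015, -0.001, 0.032], "twist": [0, 0, 0], "jaw": 0.5}, {"xyz": [-0.0015, -0.001, 0.034], "twist": [0, 0, 0], "jaw": 0.5}, {"xyz": [-0.0015, -0.001, 0.0355], "twist": [0, 0, 0], "jaw": 0.5}, {"xyz": [-0.0015, -0.001, 0.0355], "twist": [0, 0, 0], "jaw": 0.5}, {"xyz": [-0.0015, -0.001, 0.0355], "twist": [0, 0, 0], "jaw": 0.5}]'

```text
clock: 13.37
tcp_pos: [0.4802, -0.3267, 0.0644]
orientation: [-0.0, 1.0, 0.018, 0.001]
wrist_force: [0.2, -0.1, -1.5]
finger_gap: 0.0533
```

```bash
python3 go.py .4807 -.3273 .064 2
```

```text
t 13.37 tcp [ 0.4802 -0.3267  0.0644] yaw 2.06 gap 0.0533 F [ 0.2 -0.1 -1.5]
shift [0.0005 0.0006 0.0004] twist [-0.0006 -0.0014  0.0011] rows 0.02047557928961292 0.015105286493774038
```

Emit:
servo_tool --targets '[{"xyz": [0, 0, 0.0008], "twist": [0, 0, 0], "jaw": 0.5}, {"xyz": [0, 0, 0.0014], "twist": [0, 0, 0], "jaw": 0.5}, {"xyz": [0, 0, 0.0014], "twist": [0, 0, 0], "jaw": 0.5}, {"xyz": [0, 0, 0.0014], "twist": [0, 0, 0], "jaw": 0.5}]'

```text
clock: 13.7
tcp_pos: [0.4803, -0.3268, 0.0643]
orientation: [-0.0, 1.0, 0.018, 0.001]
wrist_force: [-2.2, 2.6, 8.4]
finger_gap: 0.0539
```

Contact came at the predicted height. I'll release and rise.

Emit:
servo_tool --targets '[{"xyz": [0, 0, 0], "twist": [0, 0, 0], "jaw": 0.72}, {"xyz": [0, 0, 0], "twist": [0, 0, 0], "jaw": 0.85}, {"xyz": [0, 0, 0], "twist": [0, 0, 0], "jaw": 1}, {"xyz": [0, 0, 0], "twist": [0, 0, 0], "jaw": 1}, {"xyz": [0, 0, -0.02], "twist": [0, 0, 0], "jaw": 1}, {"xyz": [0, 0, -0.05], "twist": [0, 0, 0], "jaw": 1}, {"xyz": [0, 0, -0.08], "twist": [0, 0, 0], "jaw": 1}, {"xyz": [0, 0, -0.11], "twist": [0, 0, 0], "jaw": 1}, {"xyz": [0, 0, -0.13], "twist": [0, 0, 0], "jaw": 1}, {"xyz": [0, 0, -0.13], "twist": [0, 0, 0], "jaw": 1}]'

```text
clock: 14.53
tcp_pos: [0.482, -0.3286, 0.1981]
orientation: [0.002, 1.0, 0.018, 0.004]
wrist_force: [-0.1, -0.3, 0.6]
finger_gap: 0.0857
```

```bash
python3 - <<'E'
from go import *
c=cam("wrist"); P=cloud(c)
q=P[(P[...,2]>.068)&(P[...,2]<.085)&(np.hypot(P[...,0]-.4805,P[...,1]+.327)<.045)]
print(len(q),np.median(q[:,2]),cv2.minEnclosingCircle((q[:,:2]*1000).astype(np.float32)),cv2.minAreaRect((q[:,:2]*1000).astype(np.float32)))
q=q[abs(q[:,2]-np.median(q[:,2]))<.003]
print(np.linalg.lstsq(np.c_[q[:,:2]-q[:,:2].mean(0),np.ones(len(q))],q[:,2],rcond=None)[0])
delta(.4365,-.0286,.10,2)
E
```

```text
2205 0.0754140741237691 ((481.3724060058594, -326.55596923828125), 28.014728546142578) ((481.3077087402344, -326.2135009765625), (54.8748893737793, 54.727535247802734), 76.60598754882812)
[-1.62609673e-06 -4.33542997e-03  7.54226859e-02]
t 14.58 tcp [ 0.4813 -0.328   0.1956] yaw 2.07 gap 0.0857 F [ 0.4  0.1 -0.3]
shift [-0.0345 -0.3011  0.0946] twist [ 0.003  -0.0051  0.0011] rows 7.612771346630303 0.04822072999480347
```

The blue cover is seated flat, its centre within 1 mm. Now back for the aluminium cover.

Emit:
servo_tool --targets '[{"xyz": [-0.004, -0.04, 0.0], "twist": [0, 0, 0], "jaw": 1}, {"xyz": [-0.008, -0.08, 0.0], "twist": [0, 0, 0], "jaw": 1}, {"xyz": [-0.012, -0.12, 0.0], "twist": [0, 0, 0], "jaw": 1}, {"xyz": [-0.016, -0.16, 0.01], "twist": [0, 0, 0], "jaw": 1}, {"xyz": [-0.02, -0.2, 0.02], "twist": [0, 0, 0], "jaw": 1}, {"xyz": [-0.026, -0.235, 0.03], "twist": [0, 0, 0], "jaw": 1}, {"xyz": [-0.03, -0.27, 0.05], "twist": [0, 0, 0], "jaw": 1}, {"xyz": [-0.033, -0.2996, 0.07], "twist": [0, 0, 0], "jaw": 1}, {"xyz": [-0.033, -0.2996, 0.1], "twist": [0, 0, 0], "jaw": 1}, {"xyz": [-0.033, -0.2996, 0.13], "twist": [0, 0, 0], "jaw": 1}, {"xyz": [-0.033, -0.2996, 0.13], "twist": [0, 0, 0], "jaw": 1}, {"xyz": [-0.033, -0.2996, 0.13], "twist": [0, 0, 0], "jaw": 1}]'

```text
clock: 15.58
tcp_pos: [0.4339, -0.0276, 0.0615]
orientation: [-0.001, 1.0, 0.018, -0.002]
wrist_force: [0.6, -0.3, -0.1]
finger_gap: 0.0852
```

Emit:
servo_tool --targets '[{"xyz": [0, 0, 0], "twist": [0, 0, 0], "jaw": 1}, {"xyz": [0, 0, 0], "twist": [0, 0, 0], "jaw": 1}, {"xyz": [0, 0, 0], "twist": [0, 0, 0], "jaw": 1}]'

```text
clock: 15.83
tcp_pos: [0.4377, -0.0292, 0.0647]
orientation: [-0.0, 1.0, 0.018, 0.002]
wrist_force: [-0.2, -0.1, 0.5]
finger_gap: 0.0856
```

```bash
python3 go.py .4365 -.0286 .0235 2
```

```text
t 15.83 tcp [ 0.4377 -0.0292  0.0647] yaw 2.01 gap 0.0856 F [-0.2 -0.1  0.5]
shift [-0.0014 -0.0006  0.0412] twist [-0.     -0.004   0.0002] rows 0.9875784732594092 0.031892208476626216
```

Emit:
servo_tool --targets '[{"xyz": [-0.001, -0.0005, 0.02], "twist": [0, 0, 0], "jaw": 1}, {"xyz": [-0.001, -0.0005, 0.035], "twist": [0, 0, 0], "jaw": 1}, {"xyz": [-0.001, -0.0005, 0.0412], "twist": [0, 0, 0], "jaw": 1}, {"xyz": [-0.001, -0.0005, 0.0412], "twist": [0, 0, 0], "jaw": 1}, {"xyz": [-0.001, -0.0005, 0.0412], "twist": [0, 0, 0], "jaw": 1}, {"xyz": [-0.001, -0.0005, 0.0412], "twist": [0, 0, 0], "jaw": 1}]' --squeeze 50

```text
clock: 16.33
tcp_pos: [0.4363, -0.0282, 0.023]
orientation: [-0.0, 1.0, 0.018, 0.001]
wrist_force: [0.8, -0.7, 1.1]
finger_gap: 0.0854
```

Emit:
servo_tool --targets '[{"xyz": [0, 0, 0], "twist": [0, 0, 0], "jaw": 0.8}, {"xyz": [0, 0, 0], "twist": [0, 0, 0], "jaw": 0.8}, {"xyz": [0, 0, 0], "twist": [0, 0, 0], "jaw": 0.6}, {"xyz": [0, 0, 0], "twist": [0, 0, 0], "jaw": 0.6}, {"xyz": [0, 0, 0], "twist": [0, 0, 0], "jaw": 0.6}]'

```text
clock: 16.75
tcp_pos: [0.4361, -0.0281, 0.0233]
orientation: [-0.0, 1.0, 0.018, 0.001]
wrist_force: [-1.5, 0.7, 9.9]
finger_gap: 0.0637
```

Emit:
servo_tool --targets '[{"xyz": [0, 0, -0.015], "twist": [0, 0, 0], "jaw": 0.6}, {"xyz": [0, 0, -0.045], "twist": [0, 0, 0], "jaw": 0.6}, {"xyz": [0, 0, -0.075], "twist": [0, 0, 0], "jaw": 0.6}, {"xyz": [0, 0, -0.105], "twist": [0, 0, 0], "jaw": 0.6}, {"xyz": [0, 0, -0.14], "twist": [0, 0, 0], "jaw": 0.6}, {"xyz": [0, 0, -0.16], "twist": [0, 0, 0], "jaw": 0.6}, {"xyz": [0, 0, -0.16], "twist": [0, 0, 0], "jaw": 0.6}, {"xyz": [0, 0, -0.16], "twist": [0, 0, 0], "jaw": 0.6}]'

```text
clock: 17.42
tcp_pos: [0.4361, -0.0282, 0.1832]
orientation: [-0.0, 1.0, 0.018, 0.002]
wrist_force: [1.3, -0.2, -0.9]
finger_gap: 0.0631
```

```bash
python3 - <<'E'
from go import *
c=cam("wrist"); np.savez("pics/w7.npz",**c); P=cloud(c)
cv2.imwrite("pics/w7.png",cv2.resize(c["color"][:,:,::-1],(640,480),interpolation=cv2.INTER_CUBIC))
D=np.hypot(P[...,0]-.4375,P[...,1]+.0295)
q=(P[(P[...,2]>.014)&(P[...,2]<.024)&(D<.065)][:,:2]*1000).astype(np.float32)
print(len(q),cv2.minAreaRect(q))
s=env.get_state()["tcp_pos"]
q=P[(abs(P[...,2]-s[2]-.010)<.012)&(np.hypot(P[...,0]-s[0],P[...,1]-s[1])<.028)]
print(len(q),s,np.linalg.lstsq(np.c_[q[:,:2]-s[:2],np.ones(len(q))],q[:,2],rcond=None)[0])
delta(.6434,.1545,.18,2)
E
```

```text
3737 ((438.67913818359375, -27.758453369140625), (84.11848449707031, 65.92410278320312), 14.124981880187988)
6845 [ 0.43500492 -0.02800485  0.18175207] [ 0.00081977 -0.00131385  0.1960781 ]
t 17.47 tcp [ 0.435  -0.028   0.1818] yaw 2.07 gap 0.0636 F [-0.3  0.4 -1.7]
shift [ 0.2148 -0.1749  0.0022] twist [-0.0007 -0.0014  0.0011] rows 6.643144593710017 0.015675172599704263
```

View pics/w7.png

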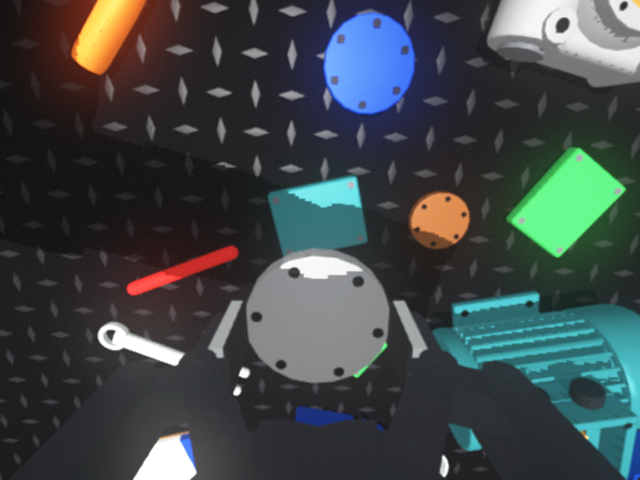

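The aluminium cover is held flat at (318,315), and the teal lid stays in place. On to the aluminium gearbox.

Emit:
servo_tool --targets '[{"xyz": [0.025, -0.02, 0], "twist": [0, 0, 0], "jaw": 0.6}, {"xyz": [0.05, -0.04, 0], "twist": [0, 0, 0], "jaw": 0.6}, {"xyz": [0.075, -0.06, 0], "twist": [0, 0, 0], "jaw": 0.6}, {"xyz": [0.1, -0.08, 0], "twist": [0, 0, 0], "jaw": 0.6}, {"xyz": [0.125, -0.1, 0], "twist": [0, 0, 0], "jaw": 0.6}, {"xyz": [0.15, -0.12, 0], "twist": [0, 0, 0], "jaw": 0.6}, {"xyz": [0.175, -0.14, 0], "twist": [0, 0, 0], "jaw": 0.6}, {"xyz": [0.2, -0.16, 0], "twist": [0, 0, 0], "jaw": 0.6}, {"xyz": [0.2137, -0.1747, 0.01], "twist": [0, 0, 0], "jaw": 0.6}, {"xyz": [0.2137, -0.1747, 0.03], "twist": [0, 0, 0], "jaw": 0.6}, {"xyz": [0.2137, -0.1747, 0.05], "twist": [0, 0, 0], "jaw": 0.6}, {"xyz": [0.2137, -0.1747, 0.06], "twist": [0, 0, 0], "jaw": 0.6}]'

```text
clock: 18.47
tcp_pos: [0.6398, 0.1545, 0.1167]
orientation: [-0.0, 1.0, 0.018, -0.003]
wrist_force: [-0.6, -0.9, -2.3]
finger_gap: 0.0634
```

Emit:
servo_tool --targets '[{"xyz": [0, 0, 0.01], "twist": [0, 0, 0], "jaw": 0.6}, {"xyz": [0, 0, 0.015], "twist": [0, 0, 0], "jaw": 0.6}, {"xyz": [0, 0, 0.015], "twist": [0, 0, 0], "jaw": 0.6}, {"xyz": [0, 0, 0.015], "twist": [0, 0, 0], "jaw": 0.6}, {"xyz": [0, 0, 0.015], "twist": [0, 0, 0], "jaw": 0.6}, {"xyz": [0, 0, 0.015], "twist": [0, 0, 0], "jaw": 0.6}]'

```text
clock: 18.97
tcp_pos: [0.6434, 0.1542, 0.1088]
orientation: [-0.001, 1.0, 0.018, 0.002]
wrist_force: [-0.3, 0.1, -1.6]
finger_gap: 0.0632
```

```bash
python3 go.py .6434 .1545 .0785 2
```

```text
t 18.97 tcp [0.6434 0.1542 0.1088] yaw 2.05 gap 0.0632 F [-0.3  0.1 -1.6]
shift [-0.     -0.0002  0.0303] twist [-0.001  -0.0036  0.0009] rows 0.7267017682946305 0.03039369987862535
```

Emit:
servo_tool --targets '[{"xyz": [0, 0, 0.01], "twist": [0, 0, 0], "jaw": 0.6}, {"xyz": [0, 0, 0.018], "twist": [0, 0, 0], "jaw": 0.6}, {"xyz": [0, 0, 0.024], "twist": [0, 0, 0], "jaw": 0.6}, {"xyz": [0, 0, 0.028], "twist": [0, 0, 0], "jaw": 0.6}, {"xyz": [0, 0, 0.03], "twist": [0, 0, 0], "jaw": 0.6}, {"xyz": [0, 0, 0.03], "twist": [0, 0, 0], "jaw": 0.6}, {"xyz": [0, 0, 0.03], "twist": [0, 0, 0], "jaw": 0.6}]'

```text
clock: 19.55
tcp_pos: [0.6424, 0.1543, 0.0775]
orientation: [-0.0, 1.0, 0.018, 0.001]
wrist_force: [-2.3, -0.3, 2.0]
finger_gap: 0.0633
```

Emit:
servo_tool --targets '[{"xyz": [0, 0, 0.0008], "twist": [0, 0, 0], "jaw": 0.6}, {"xyz": [0, 0, 0.0015], "twist": [0, 0, 0], "jaw": 0.6}, {"xyz": [0, 0, 0.0015], "twist": [0, 0, 0], "jaw": 0.6}, {"xyz": [0, 0, 0.0015], "twist": [0, 0, 0], "jaw": 0.6}]'

```text
clock: 19.88
tcp_pos: [0.6424, 0.1543, 0.0774]
orientation: [-0.0, 1.0, 0.018, 0.001]
wrist_force: [-5.0, -0.5, 9.6]
finger_gap: 0.0635
```

Seated; I'll release, rise and check.

Emit:
servo_tool --targets '[{"xyz": [0, 0, 0], "twist": [0, 0, 0], "jaw": 0.85}, {"xyz": [0, 0, 0], "twist": [0, 0, 0], "jaw": 1}, {"xyz": [0, 0, 0], "twist": [0, 0, 0], "jaw": 1}, {"xyz": [0, 0, 0], "twist": [0, 0, 0], "jaw": 1}, {"xyz": [0, 0, -0.02], "twist": [0, 0, 0], "jaw": 1}, {"xyz": [0, 0, -0.05], "twist": [0, 0, 0], "jaw": 1}, {"xyz": [0, 0, -0.08], "twist": [0, 0, 0], "jaw": 1}, {"xyz": [0, 0, -0.11], "twist": [0, 0, 0], "jaw": 1}, {"xyz": [0, 0, -0.14], "twist": [0, 0, 0], "jaw": 1}, {"xyz": [0, 0, -0.14], "twist": [0, 0, 0], "jaw": 1}, {"xyz": [0, 0, -0.14], "twist": [0, 0, 0], "jaw": 1}]'

```text
clock: 20.8
tcp_pos: [0.6439, 0.1544, 0.2183]
orientation: [-0.001, 1.0, 0.018, 0.003]
wrist_force: [0.0, 1.0, 0.3]
finger_gap: 0.0855
```

```bash
python3 - <<'E'
from go import *
c=cam("wrist"); P=cloud(c)
q=P[(P[...,2]>.083)&(P[...,2]<.1)&(np.hypot(P[...,0]-.6434,P[...,1]-.1545)<.05)]
print(len(q),np.median(q[:,2]),cv2.minEnclosingCircle((q[:,:2]*1000).astype(np.float32)),cv2.minAreaRect((q[:,:2]*1000).astype(np.float32)))
q=q[abs(q[:,2]-np.median(q[:,2]))<.003]
print(np.linalg.lstsq(np.c_[q[:,:2]-q[:,:2].mean(0),np.ones(len(q))],q[:,2],rcond=None)[0])
delta(.4388,-.028,.15,104)
E
```

```text
2936 0.09039037667511143 ((643.6695556640625, 154.1577606201172), 32.81719970703125) ((643.7124633789062, 154.17962646484375), (64.99314880371094, 64.60790252685547), 89.4547348022461)
[ 0.00045407 -0.00243377  0.09038842]
t 20.85 tcp [0.6429 0.1543 0.2162] yaw 2.06 gap 0.0852 F [-0.3  0.1  0.3]
shift [-0.2107  0.1749  0.0655] twist [ 1.6000e-03 -2.7000e-03 -1.7791e+00] rows 6.750485069900811 14.236864953156752
```

The aluminium cover is flat and centred. Now the teal lid, with the jaws across its 66 mm side.

Emit:
servo_tool --targets '[{"xyz": [-0.02, 0.016, 0], "twist": [0, 0, -0.12], "jaw": 1}, {"xyz": [-0.04, 0.033, 0], "twist": [0, 0, -0.24], "jaw": 1}, {"xyz": [-0.06, 0.05, 0], "twist": [0, 0, -0.36], "jaw": 1}, {"xyz": [-0.08, 0.066, 0], "twist": [0, 0, -0.48], "jaw": 1}, {"xyz": [-0.1, 0.083, 0], "twist": [0, 0, -0.6], "jaw": 1}, {"xyz": [-0.12, 0.1, 0], "twist": [0, 0, -0.72], "jaw": 1}, {"xyz": [-0.14, 0.116, 0], "twist": [0, 0, -0.84], "jaw": 1}, {"xyz": [-0.16, 0.133, 0.01], "twist": [0, 0, -0.96], "jaw": 1}, {"xyz": [-0.18, 0.15, 0.02], "twist": [0, 0, -1.08], "jaw": 1}, {"xyz": [-0.2, 0.166, 0.04], "twist": [0, 0, -1.2], "jaw": 1}, {"xyz": [-0.21, 0.175, 0.06], "twist": [0, 0, -1.32], "jaw": 1}, {"xyz": [-0.21, 0.175, 0.065], "twist": [0, 0, -1.44], "jaw": 1}]'

```text
clock: 21.85
tcp_pos: [0.4335, -0.0286, 0.1461]
orientation: [-0.003, 0.739, 0.674, -0.002]
wrist_force: [-0.1, 0.7, 1.0]
finger_gap: 0.0853
```

```bash
python3 go.py .4388 -.028 .15 104
```

```text
t 21.85 tcp [ 0.4335 -0.0286  0.1461] yaw 84.77 gap 0.0853 F [-0.1  0.7  1. ]
shift [ 0.0011  0.0052 -0.004 ] twist [-0.0071 -0.0029 -0.3357] rows 0.1591433804805977 2.687072512225489
```

Emit:
servo_tool --targets '[{"xyz": [0, 0.002, 0], "twist": [0, 0, -0.12], "jaw": 1}, {"xyz": [0, 0.002, 0.02], "twist": [0, 0, -0.24], "jaw": 1}, {"xyz": [0, 0.002, 0.04], "twist": [0, 0, -0.336], "jaw": 1}, {"xyz": [0, 0.002, 0.07], "twist": [0, 0, -0.336], "jaw": 1}, {"xyz": [0, 0.002, 0.08], "twist": [0, 0, -0.336], "jaw": 1}, {"xyz": [0, 0.002, 0.08], "twist": [0, 0, -0.336], "jaw": 1}, {"xyz": [0, 0.002, 0.08], "twist": [0, 0, -0.336], "jaw": 1}, {"xyz": [0, 0.002, 0.08], "twist": [0, 0, -0.336], "jaw": 1}, {"xyz": [0, 0.002, 0.08], "twist": [0, 0, -0.336], "jaw": 1}]'

```text
clock: 22.6
tcp_pos: [0.4417, -0.0285, 0.0713]
orientation: [0.001, 0.617, 0.787, 0.001]
wrist_force: [0.4, 0.2, 0.5]
finger_gap: 0.0851
```

```bash
python3 go.py .4388 -.028 .0065 104
```

```text
t 22.6 tcp [ 0.4417 -0.0285  0.0713] yaw 103.82 gap 0.0851 F [0.4 0.2 0.5]
shift [ 0.0012 -0.0029  0.0647] twist [ 0.0027  0.0002 -0.0031] rows 1.5545344732517268 0.03292526814893495
```

Emit:
servo_tool --targets '[{"xyz": [0.001, -0.002, 0.03], "twist": [0, 0, -0.003], "jaw": 1}, {"xyz": [0.001, -0.002, 0.05], "twist": [0, 0, -0.003], "jaw": 1}, {"xyz": [0.001, -0.002, 0.06], "twist": [0, 0, -0.003], "jaw": 1}, {"xyz": [0.001, -0.002, 0.065], "twist": [0, 0, -0.003], "jaw": 1}, {"xyz": [0.001, -0.002, 0.065], "twist": [0, 0, -0.003], "jaw": 1}, {"xyz": [0.001, -0.002, 0.065], "twist": [0, 0, -0.003], "jaw": 1}, {"xyz": [0.001, -0.002, 0.065], "twist": [0, 0, -0.003], "jaw": 1}]' --squeeze 60

```text
clock: 23.18
tcp_pos: [0.44, -0.0281, 0.0066]
orientation: [0.001, 0.616, 0.788, 0.001]
wrist_force: [0.3, -0.8, 0.7]
finger_gap: 0.0853
```

Emit:
servo_tool --targets '[{"xyz": [0, 0, 0], "twist": [0, 0, 0], "jaw": 0.8}, {"xyz": [0, 0, 0], "twist": [0, 0, 0], "jaw": 0.8}, {"xyz": [0, 0, 0], "twist": [0, 0, 0], "jaw": 0.6}, {"xyz": [0, 0, 0], "twist": [0, 0, 0], "jaw": 0.6}, {"xyz": [0, 0, 0], "twist": [0, 0, 0], "jaw": 0.6}]'

```text
clock: 23.6
tcp_pos: [0.4396, -0.0279, 0.0068]
orientation: [0.001, 0.616, 0.788, 0.001]
wrist_force: [-2.6, 0.3, 9.7]
finger_gap: 0.0641
```

Emit:
servo_tool --targets '[{"xyz": [0, 0, -0.015], "twist": [0, 0, 0], "jaw": 0.6}, {"xyz": [0, 0, -0.045], "twist": [0, 0, 0], "jaw": 0.6}, {"xyz": [0, 0, -0.08], "twist": [0, 0, 0], "jaw": 0.6}, {"xyz": [0, 0, -0.12], "twist": [0, 0, 0], "jaw": 0.6}, {"xyz": [0, 0, -0.16], "twist": [0, 0, 0], "jaw": 0.6}, {"xyz": [0, 0, -0.2], "twist": [0, 0, 0], "jaw": 0.6}, {"xyz": [0, 0, -0.24], "twist": [0, 0, 0], "jaw": 0.6}, {"xyz": [0, 0, -0.26], "twist": [0, 0, 0], "jaw": 0.6}, {"xyz": [0, 0, -0.26], "twist": [0, 0, 0], "jaw": 0.6}, {"xyz": [0, 0, -0.26], "twist": [0, 0, 0], "jaw": 0.6}]'

```text
clock: 24.43
tcp_pos: [0.4392, -0.0281, 0.2664]
orientation: [0.001, 0.616, 0.788, 0.001]
wrist_force: [-0.3, 0.6, -2.5]
finger_gap: 0.0637
```

```bash
python3 - <<'E'
from go import *
c=cam("wrist"); np.savez("pics/w8.npz",**c); P=cloud(c)
cv2.imwrite("pics/w8.png",cv2.resize(c["color"][:,:,::-1],(640,480),interpolation=cv2.INTER_CUBIC))
s=env.get_state()["tcp_pos"]
q=P[(abs(P[...,2]-s[2]-.012)<.012)&(np.hypot(P[...,0]-s[0],P[...,1]-s[1])<.028)]
print(len(q),s,np.linalg.lstsq(np.c_[q[:,:2]-s[:2],np.ones(len(q))],q[:,2],rcond=None)[0])
q=P[(P[...,2]>.138)&(P[...,2]<.148)&(np.hypot(P[...,0]-.631,P[...,1]+.167)<.065)]
if len(q)>5: print(len(q),np.median(q[:,2]),cv2.minAreaRect((q[:,:2]*1000).astype(np.float32)))
delta(.631,-.167,.26,101)
E
```

```text
6942 [ 0.43822738 -0.02788235  0.26480714] [ 0.00040664 -0.00163526  0.27968568]
765 0.1428218853920421 ((616.7528686523438, -174.3417205810547), (51.428009033203125, 66.9500732421875), 12.605292320251465)
t 24.48 tcp [ 0.4382 -0.0279  0.2648] yaw 103.99 gap 0.0638 F [ 0.4 -0.8 -2.7]
shift [-0.1816  0.1534  0.0048] twist [ 0.0009 -0.0008  0.0522] rows 5.702096928632116 0.4179846649728417
```

View pics/w8.png

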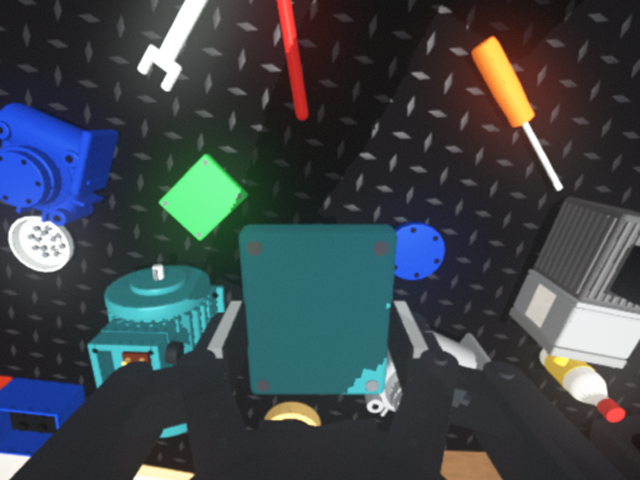

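The teal lid is held flat at (318,310). The motor box at (125,360) is half hidden, so I'll hover past it for a clear view.

Emit:
servo_tool --targets '[{"xyz": [-0.022, 0.022, 0], "twist": [0, 0, 0.024], "jaw": 0.6}, {"xyz": [-0.044, 0.044, 0], "twist": [0, 0, 0.024], "jaw": 0.6}, {"xyz": [-0.066, 0.066, 0], "twist": [0, 0, 0.024], "jaw": 0.6}, {"xyz": [-0.088, 0.088, 0], "twist": [0, 0, 0.024], "jaw": 0.6}, {"xyz": [-0.11, 0.11, 0], "twist": [0, 0, 0.024], "jaw": 0.6}, {"xyz": [-0.132, 0.132, 0], "twist": [0, 0, 0.024], "jaw": 0.6}, {"xyz": [-0.154, 0.154, 0], "twist": [0, 0, 0.024], "jaw": 0.6}, {"xyz": [-0.176, 0.176, 0], "twist": [0, 0, 0.024], "jaw": 0.6}, {"xyz": [-0.19, 0.19, 0], "twist": [0, 0, 0.024], "jaw": 0.6}, {"xyz": [-0.2008, 0.198, 0], "twist": [0, 0, 0.024], "jaw": 0.6}, {"xyz": [-0.2008, 0.198, 0], "twist": [0, 0, 0.024], "jaw": 0.6}, {"xyz": [-0.2008, 0.198, 0], "twist": [0, 0, 0.024], "jaw": 0.6}]'

```text
clock: 25.48
tcp_pos: [0.6785, -0.175, 0.2618]
orientation: [-0.003, 0.625, 0.78, -0.0]
wrist_force: [0.1, 0.9, -2.1]
finger_gap: 0.0636
```

Emit:
servo_tool --targets '[{"xyz": [0, 0, 0], "twist": [0, 0, 0], "jaw": 0.6}, {"xyz": [0, 0, 0], "twist": [0, 0, 0], "jaw": 0.6}, {"xyz": [0, 0, 0], "twist": [0, 0, 0], "jaw": 0.6}, {"xyz": [0, 0, 0], "twist": [0, 0, 0], "jaw": 0.6}]'

```text
clock: 25.82
tcp_pos: [0.6788, -0.1744, 0.2663]
orientation: [0.0, 0.625, 0.781, 0.001]
wrist_force: [-0.2, 0.2, -1.8]
finger_gap: 0.0634
```

```bash
python3 - <<'E'
from go import *
c=cam("wrist"); np.savez("pics/w9.npz",**c); P=cloud(c)
cv2.imwrite("pics/w9.png",cv2.resize(c["color"][:,:,::-1],(640,480),interpolation=cv2.INTER_CUBIC))
s=env.get_state()["tcp_pos"]
for z0,z1,r in ((.139,.147,.058),(.141,.145,.058)):
    q=P[(P[...,2]>z0)&(P[...,2]<z1)&(np.hypot(P[...,0]-.631,P[...,1]+.167)<r)]
    print(len(q),np.median(q[:,2]),cv2.minAreaRect((q[:,:2]*1000).astype(np.float32)))
# held lid: outline at its top height
q=P[(abs(P[...,2]-s[2]-.0135)<.006)&(np.hypot(P[...,0]-s[0],P[...,1]-s[1])<.06)]
print("lid",len(q),np.median(q[:,2])-s[2],cv2.minAreaRect((q[:,:2]*1000).astype(np.float32)))
delta(.631,-.167,.18,102.6)
E
```

```text
1850 0.1431557875060007 ((631.8424682617188, -171.52182006835938), (79.49079132080078, 66.12669372558594), 11.892333030700684)
1791 0.143175339102041 ((631.8485717773438, -171.51251220703125), (79.48985290527344, 66.08483123779297), 11.863626480102539)
lid 15956 0.01310908050287879 ((678.753173828125, -174.9229736328125), (84.80810546875, 90.07892608642578), 12.226582527160645)
t 25.87 tcp [ 0.6789 -0.1745  0.2664] yaw 102.64 gap 0.0634 F [ 0.1  0.2 -1. ]
shift [ 0.0178 -0.0453  0.0863] twist [ 0.002  -0.0002  0.0007] rows 2.3762832483029466 0.016888523848755166
```

View pics/w9.png

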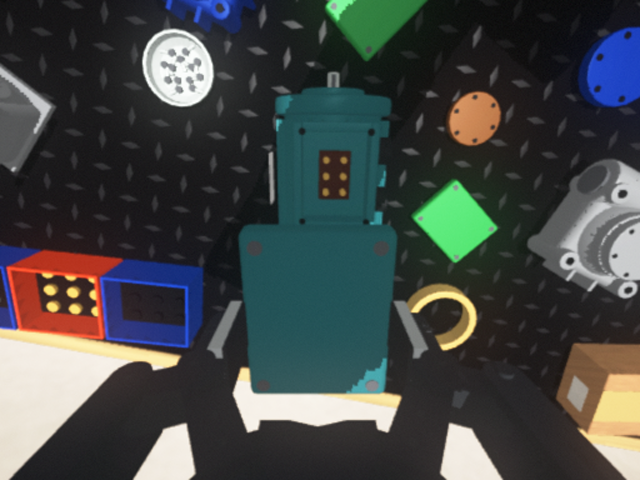

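The picture shows the open motor box at (335,175), its far edge close to the held lid. I'll refit with a centred window.

```bash
python3 - <<'E'
from go import *
P=cloud(dict(np.load("pics/w9.npz"))); T=cloud(dict(np.load("pics/top0.npz")))
for n,A,z0,z1 in (("w9",P,.140,.147),("top",T,.139,.145)):
  for ctr in ((.632,-.1715),(.634,-.1715)):
    q=A[(A[...,2]>z0)&(A[...,2]<z1)&(np.hypot(A[...,0]-ctr[0],A[...,1]-ctr[1])<.062)]
    r=cv2.minAreaRect((q[:,:2]*1000).astype(np.float32)); print(n,len(q),r)
    a=np.radians(11.9); d=q[:,:2]-[.632,-.1715]; u=d@[np.cos(a),np.sin(a)]; v=d@[-np.sin(a),np.cos(a)]
    print(np.percentile(u,[0,1,50,99,100]).round(4),np.percentile(v,[0,1,50,99,100]).round(4))
E
```

```text
w9 1824 ((631.8424682617188, -171.52182006835938), (79.49079132080078, 66.12669372558594), 11.892333030700684)
[-0.0399 -0.0396 -0.0124  0.0392  0.0396] [-0.0331 -0.0328 -0.0007  0.0325  0.0331]
w9 1824 ((631.8424682617188, -171.52182006835938), (79.49079132080078, 66.12669372558594), 11.892333030700684)
[-0.0399 -0.0396 -0.0124  0.0392  0.0396] [-0.0331 -0.0328 -0.0007  0.0325  0.0331]
top 273 ((631.2506713867188, -166.34706115722656), (85.14278411865234, 76.21327209472656), 11.377986907958984)
[-0.0422 -0.0415 -0.0021  0.0419  0.0429] [-0.0332 -0.0326  0.0042  0.033   0.0435]
top 273 ((631.2506713867188, -166.34706115722656), (85.14278411865234, 76.21327209472656), 11.377986907958984)
[-0.0422 -0.0415 -0.0021  0.0419  0.0429] [-0.0332 -0.0326  0.0042  0.033   0.0435]
```

Emit:
servo_tool --targets '[{"xyz": [0.006, -0.02, 0], "twist": [0, 0, 0.012], "jaw": 0.6}, {"xyz": [0.013, -0.0431, 0.01], "twist": [0, 0, 0.012], "jaw": 0.6}, {"xyz": [0.013, -0.0431, 0.03], "twist": [0, 0, 0.012], "jaw": 0.6}, {"xyz": [0.013, -0.0431, 0.06], "twist": [0, 0, 0.012], "jaw": 0.6}, {"xyz": [0.013, -0.0431, 0.08], "twist": [0, 0, 0.012], "jaw": 0.6}, {"xyz": [0.013, -0.0431, 0.095], "twist": [0, 0, 0.012], "jaw": 0.6}, {"xyz": [0.013, -0.0431, 0.1], "twist": [0, 0, 0.012], "jaw": 0.6}, {"xyz": [0.013, -0.0431, 0.1], "twist": [0, 0, 0.012], "jaw": 0.6}, {"xyz": [0.013, -0.0431, 0.1], "twist": [0, 0, 0.012], "jaw": 0.6}, {"xyz": [0.013, -0.0431, 0.1], "twist": [0, 0, 0.012], "jaw": 0.6}]'

```text
clock: 26.7
tcp_pos: [0.6354, -0.1719, 0.1673]
orientation: [0.001, 0.63, 0.777, 0.001]
wrist_force: [0.3, -0.1, -1.6]
finger_gap: 0.064
```

```bash
python3 go.py .634 -.1712 .1450 101.9
```

```text
t 26.7 tcp [ 0.6354 -0.1719  0.1673] yaw 101.93 gap 0.064 F [ 0.3 -0.1 -1.6]
shift [ 0.001  -0.0013  0.0223] twist [0.0036 0.0009 0.0006] rows 0.5371324932344043 0.030204000392829305
```

Emit:
servo_tool --targets '[{"xyz": [0.0005, -0.0005, 0.007], "twist": [0, 0, 0], "jaw": 0.6}, {"xyz": [0.0005, -0.0005, 0.013], "twist": [0, 0, 0], "jaw": 0.6}, {"xyz": [0.0005, -0.0005, 0.017], "twist": [0, 0, 0], "jaw": 0.6}, {"xyz": [0.0005, -0.0005, 0.02], "twist": [0, 0, 0], "jaw": 0.6}, {"xyz": [0.0005, -0.0005, 0.022], "twist": [0, 0, 0], "jaw": 0.6}, {"xyz": [0.0005, -0.0005, 0.022], "twist": [0, 0, 0], "jaw": 0.6}, {"xyz": [0.0005, -0.0005, 0.022], "twist": [0, 0, 0], "jaw": 0.6}, {"xyz": [0.0005, -0.0005, 0.022], "twist": [0, 0, 0], "jaw": 0.6}]'

```text
clock: 27.37
tcp_pos: [0.6339, -0.1712, 0.144]
orientation: [0.0, 0.63, 0.777, 0.001]
wrist_force: [-1.8, 0.4, 1.5]
finger_gap: 0.064
```

Emit:
servo_tool --targets '[{"xyz": [0, 0, 0.0008], "twist": [0, 0, 0], "jaw": 0.6}, {"xyz": [0, 0, 0.0015], "twist": [0, 0, 0], "jaw": 0.6}, {"xyz": [0, 0, 0.0015], "twist": [0, 0, 0], "jaw": 0.6}, {"xyz": [0, 0, 0.0015], "twist": [0, 0, 0], "jaw": 0.6}]'

```text
clock: 27.7
tcp_pos: [0.6339, -0.1712, 0.144]
orientation: [0.001, 0.63, 0.777, 0.001]
wrist_force: [-4.4, 1.5, 9.7]
finger_gap: 0.0635
```

Contact came at the predicted height. I'll release, rise, back off and check everything.

Emit:
servo_tool --targets '[{"xyz": [0, 0, 0], "twist": [0, 0, 0], "jaw": 0.85}, {"xyz": [0, 0, 0], "twist": [0, 0, 0], "jaw": 1}, {"xyz": [0, 0, 0], "twist": [0, 0, 0], "jaw": 1}, {"xyz": [0, 0, 0], "twist": [0, 0, 0], "jaw": 1}, {"xyz": [0, 0, -0.02], "twist": [0, 0, 0], "jaw": 1}, {"xyz": [0, 0, -0.05], "twist": [0, 0, 0], "jaw": 1}, {"xyz": [0, 0, -0.08], "twist": [0, 0, 0], "jaw": 1}, {"xyz": [0, 0, -0.1], "twist": [0, 0, 0], "jaw": 1}, {"xyz": [0, 0, -0.1], "twist": [0, 0, 0], "jaw": 1}, {"xyz": [0, 0, -0.1], "twist": [0, 0, 0], "jaw": 1}]'

```text
clock: 28.53
tcp_pos: [0.6347, -0.1716, 0.2434]
orientation: [0.002, 0.63, 0.777, 0.001]
wrist_force: [0.2, -0.4, -0.6]
finger_gap: 0.0852
```

```bash
python3 - <<'E'
from go import *
P=cloud(cam("wrist"))
q=P[(P[...,2]>.150)&(P[...,2]<.165)&(np.hypot(P[...,0]-.6335,P[...,1]+.171)<.065)]
print(len(q),np.median(q[:,2]),cv2.minAreaRect((q[:,:2]*1000).astype(np.float32)))
print(np.linalg.lstsq(np.c_[q[:,:2]-q[:,:2].mean(0),np.ones(len(q))],q[:,2],rcond=None)[0])
delta(.46,.1,.25,102)
E
```

```text
6396 0.15723469071544396 ((633.9067993164062, -171.95639038085938), (84.01160430908203, 66.02518463134766), 11.917933464050293)
[0.00544875 0.00030883 0.15713808]
t 28.58 tcp [ 0.634  -0.1713  0.2417] yaw 101.93 gap 0.0854 F [-0.5  0.6  0.4]
shift [ 0.3014 -0.1141 -0.0083] twist [ 0.0016 -0.0005 -0.0012] rows 7.731425974344421 0.016269248693634976
```

The teal lid is flat and square: yaw 11.92° against 11.9°. I'll back off to a free spot for a last look from above.

Emit:
servo_tool --targets '[{"xyz": [0.035, -0.013, -0.01], "twist": [0, 0, 0], "jaw": 1}, {"xyz": [0.07, -0.026, -0.01], "twist": [0, 0, 0], "jaw": 1}, {"xyz": [0.105, -0.04, -0.01], "twist": [0, 0, 0], "jaw": 1}, {"xyz": [0.14, -0.053, -0.01], "twist": [0, 0, 0], "jaw": 1}, {"xyz": [0.175, -0.066, -0.01], "twist": [0, 0, 0], "jaw": 1}, {"xyz": [0.2, -0.08, -0.01], "twist": [0, 0, 0], "jaw": 1}, {"xyz": [0.2, -0.11, -0.01], "twist": [0, 0, 0], "jaw": 1}, {"xyz": [0.2, -0.15, -0.01], "twist": [0, 0, 0], "jaw": 1}, {"xyz": [0.2, -0.19, -0.01], "twist": [0, 0, 0], "jaw": 1}, {"xyz": [0.2, -0.2, -0.01], "twist": [0, 0, 0], "jaw": 1}, {"xyz": [0.2, -0.2, -0.01], "twist": [0, 0, 0], "jaw": 1}, {"xyz": [0.2, -0.2, -0.01], "twist": [0, 0, 0], "jaw": 1}]'

```text
clock: 29.58
tcp_pos: [0.3968, -0.017, 0.2514]
orientation: [0.0, 0.63, 0.776, 0.001]
wrist_force: [0.4, -1.3, 0.6]
finger_gap: 0.0852
```

```bash
python3 - <<'E'
from go import *
c=cam("top"); cv2.imwrite("pics/top9.png",cv2.resize(c["color"][:,:,::-1],(800,600),interpolation=cv2.INTER_CUBIC))
delta(.46,.1,.25,102)
P=cloud(c);P0=cloud(dict(np.load("pics/top0.npz")))
for n,x,y,r,z0 in (("dish",.55,-.345,.05,.012),("bottle",.54,.335,.035,.06)):
  for A in (P0,P):
    q=A[(A[...,2]>z0)&(np.hypot(A[...,0]-x,A[...,1]-y)<r)]; print(n,len(q),q.mean(0).round(4))
E
```

```text
t 29.63 tcp [ 0.3976 -0.0171  0.2515] yaw 101.9 gap 0.0851 F [-0.4  0.4  0.7]
shift [0.1017 0.0852 0.0017] twist [ 0.0019 -0.0006 -0.0017] rows 3.181716380677521 0.02111154169564065
dish 270 [ 0.5327 -0.3429  0.0366]
dish 265 [ 0.5336 -0.3435  0.0367]
bottle 255 [0.5321 0.3347 0.0853]
bottle 251 [0.5312 0.334  0.0852]
```

View pics/top9.png

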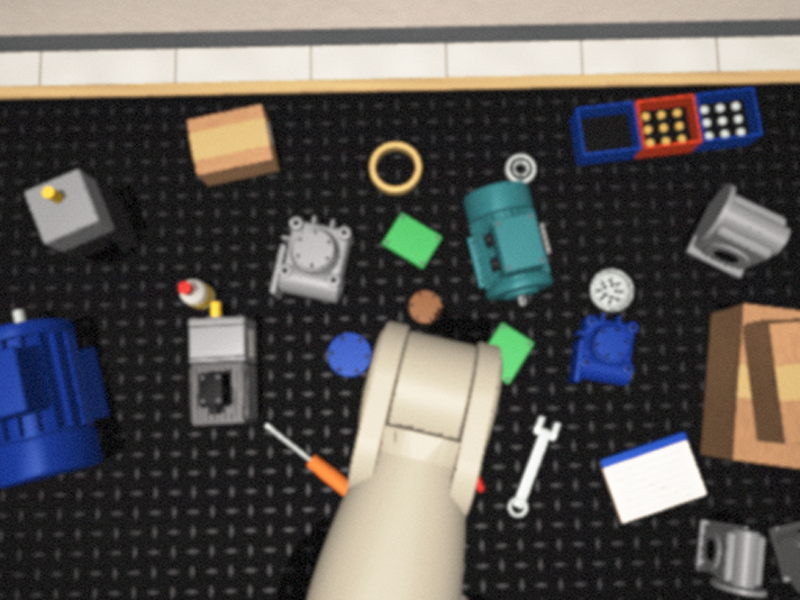

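All four machines are closed: gearmotor (213,390), aluminium gearbox (314,245), teal motor (517,243) and blue gearbox (610,345). The bottle and dish have not moved, and the gripper is open and clear. I'm handing in.

```bash
python3 -c "
from workcell import env
print(env.hand_in())"
```

```text
the job is handed in; nothing more can be done
None
```

I took the stack apart from the top and closed each machine with its own cover: black, blue, aluminium, then teal. I lowered each one until it touched (about 6–10 N) at the predicted height before letting go. The job was handed in at about 30 s of the 117 s allowed.

| Cover | Offset from measured opening | Yaw, cover / box |
|---|---|---|
| Black lid | about 1 mm | 2.4° / 2.05° |
| Blue cover | about 1 mm | round |
| Aluminium cover | under 1 mm | round |
| Teal lid | about 1 mm | 11.9° / 11.9° |

- **Flatness:** after each release, wrist-camera depth showed the cover flat to within 0.3° and its top at the seated height, apart from a constant depth offset of about 1 mm.
- **Bystanders:** in the final top picture all four machines are closed and the oil bottle and screw dish are within 1 mm of where they stood. The gripper was open and clear.
- **Less certain:** the far edge of the teal motor's box was hidden when I measured it. Its position along that side is good to about 2 mm, against 7 mm of play.
- **Disagreement:** the jaws read about 2 mm narrower than the blue, aluminium and teal covers, and about 1 mm narrower than the black. All four still held flat. No check failed.

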